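# Cock, guard and trip the spring tapper

### The job

Tap the vial in the spring tapper to free its bubbles. Someone left the brown dropper bottle on its base, in the way of the arm: first stand it upright on the worktop, clear of the tapper. Then draw the striker arm back by its black knob until the sear catches and holds it, and let go; then fit the orange guard cover on the sample chamber, its lip hooked under the steel ledge and its other edge swung down so that it lies fully home; then press the red pad to trip the striker. Leave the cover on, and do not shift or tip over the bottles and glassware around.

Things in the scene. Friction and masses are not known exactly. Their poses are not given: they have to be found in the camera images.
- tapper: Spring tapper, fixed: blue base plate 170 (x) x 270 (y) x 10 mm; origin at the centre of its underside, z up. In its axes (mm): grey open chamber centred on x 0, y +82 (114 x 88 outside, 42 high, red-capped vial lying inside); striker arm pivoted about a vertical axis at x +55, y 0; red pad at the -y end. The chamber's rim is a flat seat for the cover.
- seat (a point): Point on the chamber's flat seat, tapper x 0, y +82, z 42 mm, where the centre of the underside of the cover's plate lies when home (play 2 mm either way in x; nothing guides it in y). On the +x side an upstand, its face 45 mm from here, rises 8 mm above the seat; on the -x side is a stop wall, its face 53 mm from here, with the ledge.
- ledge (a point): Middle of the lower free edge of the dark steel ledge: tapper x -43, y +82, z 50.5 mm. The ledge juts 10 mm in +x from the stop wall (face at x -53) over the seat, with 8.5 mm free height below it; 5 mm thick, 88 mm long in y. Stop wall and upstand are 98 mm apart and the cover 94 mm long, so it goes in only tilted (about 15 degrees), lip first.
- striker (a joint): Angle (rad) of the sprung arm: 0 = released, arm along tapper -x; grows counter-clockwise from above, as it is drawn to the tapper's -y side. The sear snaps in at about 1.07 and holds it at 1.05; hard stop 1.18; let go earlier it flies back. Pull at the knob 3 N at first, 7 N when cocked, about 9 N just before the catch. Arm: 14 mm wide bar, top 42 mm above the worktop.
- knob (a point): Centre of the upright black cocking knob on the arm (half-way up, 62 mm above the worktop): a round post 18 mm in diameter, standing free from 42 to 80 mm above the worktop, 88 mm from the pivot. It moves on a circle about the pivot and may turn in a grip. Its x axis lies along the arm towards the pivot.
- release (a joint): Travel (m) of the red release pad and its sear: 0 = up, grows as the pad is pressed down; full travel 0.011; it springs back up. The cocked arm is let go at 0.003 to 0.007, which takes about 3 N. (The arm also pushes it down for a moment while it is being cocked.)
- pad (a point): Centre of the top of the red release pad: round, 26 mm in diameter, its top 45 mm above the worktop when up; press straight down. It is beyond the end of the cocked arm, about 60 mm from the knob of the cocked arm.
- cover_rib (a point): Point on the loose guard cover, an orange plate 84 (x) x 80 (y) x 5 mm, 90 g, lying flat, rib up, at the start. Black gripping rib over the plate's centre: 40 mm long (x), 12 mm thick (y), 5 to 33 mm above the underside; this point is inside it, 18 mm above the underside. Axes: x away from the lip, z up; at home, x lies along the tapper's x.
- cover_lip (a point): Middle of the outer edge of the cover's lip (tongue), 52 mm from the plate's centre towards the cover's -x, 2 mm above the underside. The lip is 56 mm wide (y), 4 mm thick, and stands 10 mm out of the plate.
- dropper_mid (a point): Centre, half-way up (37.5 mm above its underside), of a loose brown dropper bottle with black cap: round, 30 mm across up to 61 mm, cap 24 mm across, 75 mm tall, 50 g, z up. It starts standing on the tapper's base plate (10 mm high) in the striker's way. The worktop is free of fixed things for x 0.40 to 0.64, y -0.34 to +0.29, but for the tapper.
- blue_vial: Bystander, not to be disturbed: clear sample vial with blue cap, 20 mm across, 48 mm tall. Origin at the centre of its underside.
- white_bottle: Bystander, not to be disturbed: white bottle with white cap, 37 mm across, 88 mm tall. Origin at the centre of its underside.
- green_bottle: Bystander, not to be disturbed: white bottle with green cap, 37 mm across, 88 mm tall. Origin at the centre of its underside.
- amber_bottle: Bystander, not to be disturbed: amber bottle with red cap, 60 mm across, 135 mm tall. Origin at the centre of its underside.
- flask: Bystander, not to be disturbed: clear volumetric flask with glass stopper, 60 mm across, 197 mm tall. Origin at the centre of its underside.
- beaker: Bystander, not to be disturbed: small clear glass beaker, 50 mm across, 56 mm tall. Origin at the centre of its underside.
- washer: Bystander, not to be disturbed: white wash bottle with red cap and a bent spout, 67 x 110 mm, 204 mm tall. Origin at the centre of its underside.
- yellow_bottle: Bystander, not to be disturbed: white bottle with yellow cap, 37 mm across, 88 mm tall. Origin at the centre of its underside.
Not all that is in view belongs to the job. There is more than one size of the part that bears cover_rib; the job needs the larger.

How it is judged:
By the outcome, as a careful person would: the job done as asked, in the order asked, and still so for the second after the job is handed in, with the robot touching nothing.
It also fails if it takes over 72 s, if anything falls off the work surface, if the arm or the gripper's body presses on something with over 40 N, if the wrist force passes 120 N, or if a joint passes its speed limit or range.

### The arm

A 7-joint arm with a two-finger parallel gripper is mounted at the origin on the work surface; the furniture and walls round the work are solid. World frame = base frame: x ahead of the robot, y to its left, z up, the work surface at z = 0. Lengths are in mm, angles in rad, forces in N, time in s.
With the tool pointing down it reaches from about 375 to 925 mm from the base axis. Payload 3.1 kg.
Tool frame: the origin (TCP) lies at the centre of the arm's flange, where the gripper is bolted on; the fingertips stand 173 mm ahead of it and the grasp point (between the pads) lies 155 mm ahead of it; z points along the fingers, y is the direction in which the jaws open and shut (so a half turn about z gives the same grasp; the last joint's range is limited). The gripper opens to 85 mm and grips with 20 to 120 N. Pads are 22 mm wide; open, the fingers measure 114 mm over their backs; the gripper's body (76 mm by 85 mm) begins 54 mm behind the grasp point. The pads swing forward as they close: fully open they stand 13 mm farther back than shut.
Start: joints at [-1.261, 0.383, 0.044, 1.598, -0.018, 1.161, -0.05], TCP at [257.767, 596.71, 404.669] pointing down, gripper open.
Joint ranges: [-2.61, 2.61], [-0.41, 2.15], [-1.48, 1.57], [0, 2.5], [-1.57, 4.71], [0.05, 1.97], [-2.85, 2.85]. Speed limits (rad/s): [2.79, 2.79, 3.14, 3.14, 3.14, 3.14, 3.14].

### API

Orientations are given as a 3x3 rotation matrix whose columns are the frame's x, y, z axes.
In Python, from bench import telemetry, viewer, ticket gives the robot as it stands. The module is installed in compiled form; this text tells all that it offers.
- The arm moves only by the tool servo_tool, never from a script. Its argument "rows" is a list of rows, each a list of 7 numbers: the shift along the tool's x, y, z as a fraction of full scale, then the turn, a rotation vector about the tool's x, y, z as a fraction of full scale, then the closure, from 0 (fully open) to 1 (shut). A call has 1 to 12 rows; each row shifts and turns the commanded pose from where the row before left it, along the tool's axes as they then stand; what a row does not reach is not made up. Full scale, the value 1, is 300 mm for a shift and 90 degrees for a turn. A row lasts 1/12 s, in which the tool goes at most 41.7 mm and 7.16 degrees, less where a joint would pass 70% of its speed; a pose out of reach is approached as far as the arm can. A call with a number of a shift or a turn outside -1 to 1 is refused whole. A call with a gripper value outside its range is refused whole. The fingers move at their own pace and stop on an object; "grip_force" is the grip in N (left out, the last holds). Time passes only in rows, so rows that do not move let the fingers close. It gives the time, the measured TCP pose, the force and the opening at its end, in the units of the state.
- telemetry.state(): the state, without advancing time (a new reading comes with each control period).
- viewer.camera(name): name is "scene" or "side" or "wrist"; returns (picture, depth): 480x640x3 uint8, red, green, blue; 480x640 float32, mm along the optical axis (not along the pixel's ray), 0 where there is no reading.
- viewer.get_calibration(name): a dict with "camera_matrix" (3x3 intrinsics, pixels), "k1" (the pictures are not rectified: a ray, as slopes to the right and down, at radius r is drawn at 1 + k1 r^2 times it, then the intrinsics apply), "world_from_camera" (4x4, takes a point from camera to world coordinates). Camera axes: x right, y down, z forward; pixel columns grow to the right and rows downward; lengths in mm; the calibration is good to about 2 mm. A picture is of the moment at which its call begins: read the wrist's pose just before it. get_calibration takes no time and is no camera call; for the wrist camera it gives the pose at the moment of the call.
- ticket.job_done(): hands the job in, once; it reports no verdict.
Trained networks look in the newest picture that a camera, given by its name, has taken for a name from the list of things; names that differ only in an ending like _2 or _b are one class to them, and where a whole thing is asked for, a point or a joint stands for the part that bears it (a point fixed in the world has none). Each returns a list of dicts, best first, with "score" (0 to 1); they miss things now and then, are a little off and sometimes report something else, mostly with a low value. They report only what shows in the picture. A call takes as long as a camera call. They do not tell look-alikes from the thing itself.
- viewer.find_in(camera, name): "extent" ([left, top, right, bottom] in pixels, round what is visible of it).
The state is a dict: "time_s": time; "q": joint angles; "qvel": joint speeds; "joint_torque": joint torques, N m; "eef_pos": TCP position; "tool_rot": TCP orientation; "contact_force": force on the tool from outside, world axes, zero at the start; "torque": the same for the moment, N m; "finger_gap": finger opening in mm.
Only numpy, scipy, OpenCV 4.12 (cv2) and the standard library are available. Lean on these libraries where they do the work, as an engineer would, in place of code of your own. Each camera call takes 0.05 s, during which the arm holds its last target.

## Working session

There is one attempt and no reset: what is moved stays moved. The work goes in short steps, Python scripts to look and compute and a tool call to move; the robot and the scene stay as the last step left them, time stands still between calls to the robot, and variables do not carry over. Pictures are saved under pics/ and viewed, and the job is handed in when it is done.

Besides the shell and the picture viewer there is one more tool, called after "Request:" as name([rows], argument=value, ...), one row to a line, values as JSON. servo_tool: Moves the arm, as the interface text tells. Its arguments: {"type":"object","properties":{"rows":{"type":"array"},"grip_force":{"type":"number"}},"required":["rows"]}

```bash
mkdir -p pics; ls
cat > h.py <<'E'
import numpy as np, cv2
from bench import telemetry, viewer, ticket
def snap(n,fn=None):
    cal=viewer.get_calibration(n); p,d=viewer.camera(n)
    if fn: cv2.imwrite('pics/'+fn,p[:,:,::-1])
    np.savez('last_'+n+'.npz',p=p,d=d,K=cal['camera_matrix'],k1=cal['k1'],T=cal['world_from_camera'])
    return p,d,cal
def load(n):
    z=np.load('last_'+n+'.npz'); return z['p'],z['d'],dict(camera_matrix=z['K'],k1=float(z['k1']),world_from_camera=z['T'])
def ray(cal,u,v):
    K=np.array(cal['camera_matrix']); k1=cal['k1']
    x=(np.asarray(u,float)-K[0,2])/K[0,0]; y=(np.asarray(v,float)-K[1,2])/K[1,1]
    rd=np.hypot(x,y); r=rd.copy() if hasattr(rd,'copy') else rd
    for _ in range(20): r=rd/(1+k1*r*r)
    s=1/(1+k1*r*r)
    return np.stack([x*s,y*s,np.ones_like(x)],-1)
def pt(cal,u,v,depth):
    T=np.array(cal['world_from_camera']); r=ray(cal,u,v)*np.asarray(depth)[...,None]
    return r@T[:3,:3].T+T[:3,3]
def atz(cal,u,v,z):
    T=np.array(cal['world_from_camera']); r=ray(cal,u,v)@T[:3,:3].T; o=T[:3,3]
    t=(z-o[2])/r[...,2]; return o+r*np.asarray(t)[...,None]
def proj(cal,P):
    T=np.linalg.inv(np.array(cal['world_from_camera'])); K=np.array(cal['camera_matrix'])
    c=np.asarray(P,float)@T[:3,:3].T+T[:3,3]; x=c[...,0]/c[...,2]; y=c[...,1]/c[...,2]
    f=1+cal['k1']*(x*x+y*y); return np.stack([K[0,0]*x*f+K[0,2],K[1,1]*y*f+K[1,2]],-1)
def cloud(cal,d):
    v,u=np.mgrid[0:480,0:640]; P=pt(cal,u.astype(float),v.astype(float),d); P[d<=0]=np.nan; return P
E
python3 - <<'E'
from h import *
np.set_printoptions(precision=3,suppress=True)
s=telemetry.state(); print(s)
for n in ['scene','side','wrist']:
    p,d,c=snap(n,n+'0.png'); print(n,c['world_from_camera'],c['camera_matrix'],c['k1'])
E
```

```text
pics
{'time_s': 0.0, 'q': array([-1.261,  0.384,  0.044,  1.6  , -0.018,  1.161, -0.05 ]), 'qvel': array([-0.   , -0.   , -0.   ,  0.002, -0.001, -0.   , -0.001]), 'joint_torque': array([ -0.001, -43.348,   1.024, -24.951,   0.011,   0.011,   0.   ]), 'eef_pos': array([257.568, 596.276, 403.276]), 'tool_rot': array([[-0.918,  0.396, -0.001],
       [ 0.396,  0.918, -0.002],
       [-0.   , -0.003, -1.   ]]), 'contact_force': array([-0.905, -0.031, -0.823]), 'torque': array([ 0.031, -0.005, -0.008]), 'finger_gap': 85.86777078899732}
scene [[   0.124   -0.632    0.765 -548.416]
 [  -0.992   -0.084    0.091 -149.159]
 [   0.007   -0.77    -0.637  972.207]
 [   0.       0.       0.       1.   ]] [[554.777   0.    321.35 ]
 [  0.    554.777 245.284]
 [  0.      0.      1.   ]] -0.07925307290952616
side [[  -0.994    0.082   -0.067  607.604]
 [   0.106    0.822   -0.56   630.385]
 [   0.009   -0.563   -0.826 1038.106]
 [   0.       0.       0.       1.   ]] [[604.423   0.    316.77 ]
 [  0.    604.423 243.888]
 [  0.      0.      1.   ]] -0.2102559762556682
wrist [[  0.397   0.868   0.298 180.283]
 [  0.918  -0.374  -0.134 630.824]
 [ -0.004   0.327  -0.945 371.103]
 [  0.      0.      0.      1.   ]] [[353.257   0.    327.148]
 [  0.    353.257 243.647]
 [  0.      0.      1.   ]] -0.0683909292670838
```

View pics/scene0.png

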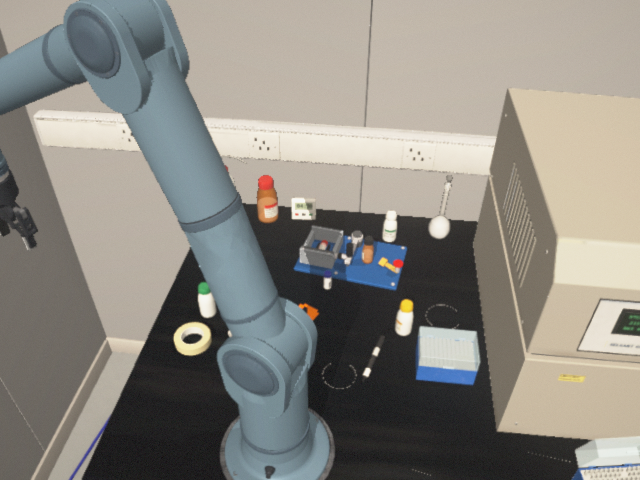

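View pics/side0.png

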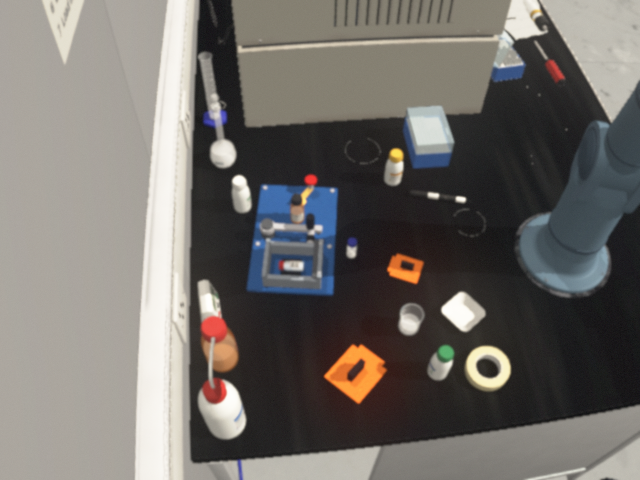

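View pics/wrist0.png

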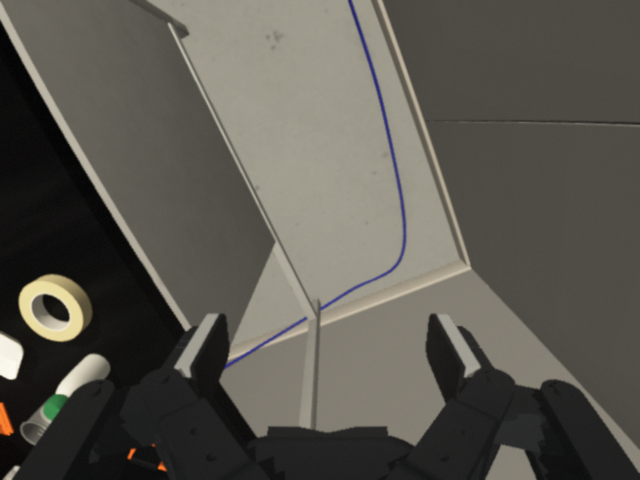

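Run:
```python
from h import *
np.set_printoptions(precision=1,suppress=True)
p,d,c=load('side'); P=cloud(c,d)
hsv=cv2.cvtColor(p,cv2.COLOR_RGB2HSV)
m=(hsv[...,0]>105)&(hsv[...,0]<125)&(hsv[...,1]>150)
roi=np.zeros_like(m); roi[175:305,240:350]=1; m&=roi
Q=P[m]; Q=Q[np.isfinite(Q[:,0])]; print('plate z',np.median(Q[:,2]))
# project to z=10 from pixels
v,u=np.nonzero(m); W=atz(c,u.astype(float),v.astype(float),10.)[:,:2]
r=cv2.minAreaRect(W.astype(np.float32)); print(r, cv2.boxPoints(r))
for n in ['tapper','cover_rib','dropper_mid','knob','pad','blue_vial','white_bottle','green_bottle','amber_bottle','flask','beaker','washer','yellow_bottle']:
    for e in viewer.find_in('side',n)[:3]:
        b=e['extent']; cx,cy=(b[0]+b[2])/2,(b[1]+b[3])/2
        print(n,round(e['score'],2),np.array(b),P[int(cy),int(cx)],'base',atz(c,cx,b[3],0.)[:2])
print(telemetry.state()['time_s'])
im=cv2.resize(p[170:310,235:350],None,fx=5,fy=4.2,interpolation=cv2.INTER_CUBIC); cv2.imwrite('pics/t.png',im[:,:,::-1])
im=cv2.resize(p[240:420,310:450],None,fx=4,fy=3.3,interpolation=cv2.INTER_CUBIC); cv2.imwrite('pics/cov.png',im[:,:,::-1])
```

```text
plate z 9.163842927663154
((567.93603515625, -89.91383361816406), (270.822998046875, 169.11001586914062), 80.96250915527344) [[ 463.2 -210.4]
 [ 630.2 -236.9]
 [ 672.7   30.5]
 [ 505.7   57.1]]
tapper 0.96 [247.7 175.8 335.3 292.4] [574.8 -93.7  13.4] base [585.   37.5]
tapper 0.22 [322.9 349.5 390.  403.4] [484.4 230.4  13.5] base [489.1 277.5]
cover_rib 0.81 [326.6 345.7 387.6 404.9] [481.5 226.2   7.2] base [488.3 280.5]
cover_rib 0.63 [387.8 252.2 425.  281.7] [350.8   7.4  12.6] base [353.8  36.6]
dropper_mid 0.86 [290.7 192.9 305.  224. ] [ 558.8 -125.2   58.9] base [ 557.8 -127.6]
knob 0.68 [257.6 211.9 325.2 240.5] [574.1 -93.   42.5] base [574.9 -86.5]
pad 0.69 [300.7 175.4 317.9 202.7] [ 526.2 -205.4   19.2] base [ 527.8 -182.5]
blue_vial 0.55 [344.8 236.5 360.2 259.2] [456.8 -33.2  36.9] base [454.4 -27.7]
white_bottle 0.88 [229.4 175.1 251.1 214.8] [ 674.  -174.7   58.1] base [ 679.2 -164.6]
white_bottle 0.33 [245.4 177.4 336.6 295.6] [575.1 -92.3   8.1] base [586.6  44.7]
green_bottle 0.81 [427.1 343.3 452.7 381.1] [341.5 240.4  62.7] base [330.4 253.1]
green_bottle 0.21
[... 173 characters left out ...]
 213.1 323.7 239.2] [574.1 -93.   42.5] base [574.8 -89.8]
flask 0.71 [211.5  95.2 236.6 167.9] [ 711.5 -428.3   -5.3] base [ 712.2 -303.4]
flask 0.18 [247.7 177.4 338.6 296.3] [571.  -90.5  10.1] base [582.5  46.7]
beaker 0.86 [397.9 301.5 422.6 338.1] [367.8 131.7  23.5] base [369.3 160.4]
beaker 0.17 [427.1 342.8 453.4 381.1] [343.4 244.7  77.5] base [329.8 253.2]
washer 0.85 [197.5 340.  241.1 437.3] [712.7 290.3 169. ] base [735.7 316.6]
washer 0.28 [426.9 345.  453.7 377.3] [343.4 244.7  77.5] base [328.2 245.8]
yellow_bottle 0.77 [385.9 147.2 401.2 182.9] [ 341.7 -220.8   61. ] base [ 333.7 -220.6]
yellow_bottle 0.48 [247.1 178.3 335.9 296.2] [575.4 -86.4  12.9] base [585.8  46.1]
0.8
```

View pics/t.png

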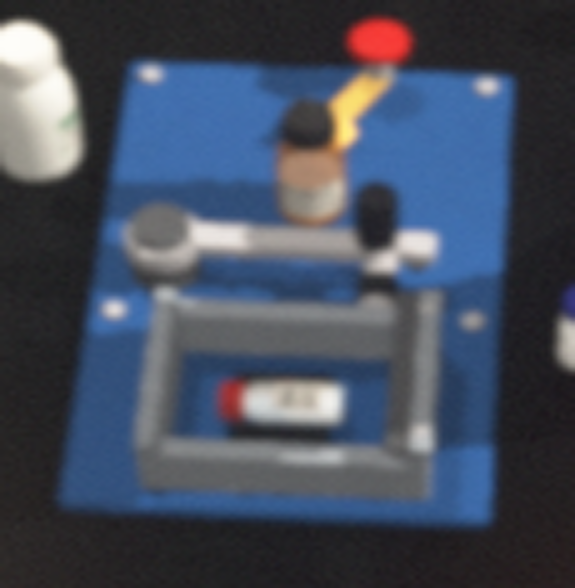

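View pics/cov.png

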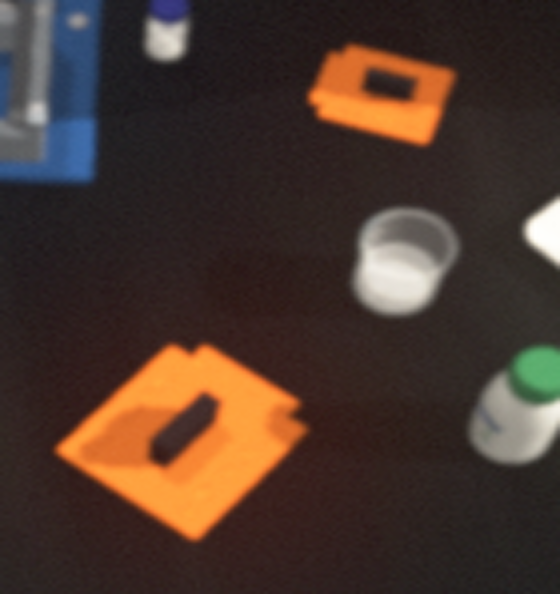

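```bash
cat >> h.py <<'E'
from scipy.spatial.transform import Rotation as R
def down(az):  # tool pointing down, tool y at azimuth az (deg)
    a=np.radians(az); y=np.array([np.cos(a),np.sin(a),0]); z=np.array([0,0,-1.]); return np.stack([np.cross(y,z),y,z],1)
def plan(targets,n,closure,start=None):
    """targets: list of (pos TCP, rot); n: rows each. prints rows (fractions)"""
    if start is None:
        s=telemetry.state(); start=(s['eef_pos'],s['tool_rot'])
    p,Rm=np.array(start[0],float),np.array(start[1],float); out=[]
    for (tp,tR),k in zip(targets,n):
        tp=np.array(tp,float)
        for i in range(k):
            dp=(tp-p)/(k-i); rv=R.from_matrix(Rm.T@tR).as_rotvec()/(k-i)
            a=np.round(Rm.T@dp/300,3); b=np.round(rv/(np.pi/2),3)
            p=p+Rm@a*300; Rm=Rm@R.from_rotvec(b*np.pi/2).as_matrix()
            out.append([*(a+0.),*(b+0.),closure])
    for i in range(0,len(out),12): print('['+','.join('['+','.join('%g'%x for x in r)+']' for r in out[i:i+12])+']')
    print('max mm/row %.1f deg/row %.2f rows %d end'%(max(np.linalg.norm(r[:3])*300 for r in out),max(np.linalg.norm(r[3:6])*90 for r in out),len(out)),p.round(1))
E
python3 - <<'E'
from h import *
np.set_printoptions(precision=1,suppress=True)
p,d,c=load('side'); P=cloud(c,d)
hsv=cv2.cvtColor(p,cv2.COLOR_RGB2HSV)
m=(hsv[...,0]>3)&(hsv[...,0]<18)&(hsv[...,1]>150)
for roi in [(335,415,315,395),(245,290,380,430)]:
    k=np.zeros_like(m); k[roi[0]:roi[1],roi[2]:roi[3]]=1; mm=m&k
    v,u=np.nonzero(mm); W=atz(c,u.astype(float),v.astype(float),5.)[:,:2]; r=cv2.minAreaRect(W.astype(np.float32)); print(r,'\n',cv2.boxPoints(r), 'med z',np.nanmedian(P[mm][:,2]))
# rib dark
k=np.zeros_like(m);k[345:390,340:375]=1
rb=k&(P[...,2]>22)&(P[...,2]<45); Q=P[rb]; print(len(Q),np.nanmedian(Q,0)); 
mu=np.nanmean(Q,0); w,V=np.linalg.eigh(np.cov((Q-mu)[:,:2].T)); print(mu,V[:,1],np.degrees(np.arctan2(V[1,1],V[0,1])))
# tapper frame cloud, list of tall stuff
t0=np.array([568,-90]);a=np.radians(-9.04);X=np.array([np.cos(a),np.sin(a)]);Y=np.array([-X[1],X[0]])
reg=(abs((P[...,:2]-t0)@X)<90)&(abs((P[...,:2]-t0)@Y)<140)&(P[...,2]>15)
S=P[reg]; xy=np.stack([(S[:,:2]-t0)@X,(S[:,:2]-t0)@Y,S[:,2]],1)
def box(name,sel): q=xy[sel]; print(name,len(q),np.percentile(q,5,0),np.percentile(q,95,0),np.median(q,0))
box('knob',(xy[:,2]>60)&(xy[:,1]>-15)&(xy[:,1]<30))
box('bottletop',(xy[:,2]>78)&(xy[:,1]<-15))
box('pad',(xy[:,1]<-100)&(xy[:,2]>38))
box('rim',(xy[:,1]>30)&(xy[:,2]>36)&(xy[:,2]<46))
box('sear',(xy[:,1]<-55)&(xy[:,1]>-100))
E
```

```text
((477.43365478515625, 220.12149047851562), (102.41044616699219, 95.82286834716797), 43.43859100341797) 
 [[407.3 219.7]
 [473.2 150.1]
 [547.6 220.5]
 [481.7 290.1]] med z 4.113849211547404
((352.4176940917969, 6.1038665771484375), (62.41207504272461, 69.79103088378906), 63.285831451416016) 
 [[307.2  -6.1]
 [369.6 -37.5]
 [397.6  18.3]
 [335.3  49.7]] med z 2.4697216037084218
174 [484.8 222.   31.8]
[484.7 222.1  31.1] [-0.7 -0.7] -135.95256248860142
knob 95 [-39.   -7.7  61.4] [-24.4   5.9  81.4] [-32.    1.2  76.5]
bottletop 96 [-11.4 -53.1  79.8] [  7.4 -34.5  86.7] [ -1.7 -43.3  83.7]
pad 88 [ -35.6 -135.8   39.5] [ -15.1 -115.9   46.4] [ -24.8 -125.7   42.9]
rim 602 [-43.3  35.2  36.8] [ 47.  123.3  44.7] [  5.  111.8  40.8]
sear 19 [-76.9 -97.8  15.2] [ -8.6 -56.7  28.7] [-12.5 -91.8  18.1]
```

Run:
```python
from h import *
plan([((559,-120,380),down(-9))],[24],0.2)
```

```text
[[-0.078,-0.075,0.003,0,0,0.035,0.2],[-0.082,-0.07,0.003,0,0,0.035,0.2],[-0.086,-0.066,0.003,0,0,0.035,0.2],[-0.089,-0.061,0.003,0,0,0.035,0.2],[-0.092,-0.056,0.004,0,0,0.035,0.2],[-0.095,-0.051,0.003,0,0,0.035,0.2],[-0.098,-0.046,0.004,0,0,0.035,0.2],[-0.1,-0.04,0.003,0,0,0.035,0.2],[-0.102,-0.034,0.004,0,0,0.035,0.2],[-0.104,-0.029,0.003,0,0,0.035,0.2],[-0.106,-0.023,0.004,0,0,0.035,0.2],[-0.107,-0.017,0.003,0,0,0.035,0.2]]
[[-0.107,-0.011,0.004,0,0,0.035,0.2],[-0.108,-0.005,0.003,0,0,0.035,0.2],[-0.108,0,0.004,0,0,0.035,0.2],[-0.108,0.006,0.003,0,0,0.035,0.2],[-0.107,0.012,0.004,0,0,0.035,0.2],[-0.106,0.018,0.003,0,0,0.035,0.2],[-0.105,0.024,0.004,0,0,0.035,0.2],[-0.104,0.03,0.003,0,0,0.035,0.2],[-0.102,0.036,0.004,0,0,0.035,0.2],[-0.1,0.041,0.003,0,0,0.035,0.2],[-0.098,0.046,0.004,0,0,0.035,0.2],[-0.095,0.052,0.003,0,0,0.035,0.2]]
max mm/row 32.6 deg/row 3.15 rows 24 end [ 559.  -120.1  380. ]
```

Request:
servo_tool([
  [-0.078,-0.075,0.003,0,0,0.035,0.2],
  [-0.082,-0.07,0.003,0,0,0.035,0.2],
  [-0.086,-0.066,0.003,0,0,0.035,0.2],
  [-0.089,-0.061,0.003,0,0,0.035,0.2],
  [-0.092,-0.056,0.004,0,0,0.035,0.2],
  [-0.095,-0.051,0.003,0,0,0.035,0.2],
  [-0.098,-0.046,0.004,0,0,0.035,0.2],
  [-0.1,-0.04,0.003,0,0,0.035,0.2],
  [-0.102,-0.034,0.004,0,0,0.035,0.2],
  [-0.104,-0.029,0.003,0,0,0.035,0.2],
  [-0.106,-0.023,0.004,0,0,0.035,0.2],
  [-0.107,-0.017,0.003,0,0,0.035,0.2],
])

```text
time_s: 1.8
eef_pos: [408.8, 236.7, 393.0]
tool_rot: [[-0.48, 0.877, 0.001], [0.877, 0.48, 0.001], [0.0, 0.001, -1.0]]
contact_force: [1.0, -0.9, 0.3]
finger_gap: 68.5
```

Request:
servo_tool([
  [-0.107,-0.011,0.004,0,0,0.035,0.2],
  [-0.108,-0.005,0.003,0,0,0.035,0.2],
  [-0.108,0,0.004,0,0,0.035,0.2],
  [-0.108,0.006,0.003,0,0,0.035,0.2],
  [-0.107,0.012,0.004,0,0,0.035,0.2],
  [-0.106,0.018,0.003,0,0,0.035,0.2],
  [-0.105,0.024,0.004,0,0,0.035,0.2],
  [-0.104,0.03,0.003,0,0,0.035,0.2],
  [-0.102,0.036,0.004,0,0,0.035,0.2],
  [-0.1,0.041,0.003,0,0,0.035,0.2],
  [-0.098,0.046,0.004,0,0,0.035,0.2],
  [-0.095,0.052,0.003,0,0,0.035,0.2],
])

```text
time_s: 2.8
eef_pos: [559.5, -121.5, 380.3]
tool_rot: [[0.158, 0.987, 0.001], [0.987, -0.158, 0.0], [0.0, 0.001, -1.0]]
contact_force: [-0.8, 0.3, 0.1]
finger_gap: 68.2
```

Request:
servo_tool([
  [0,0,0,0,0,0,0.2],
  [0,0,0,0,0,0,0.2],
])

```text
time_s: 2.97
eef_pos: [559.1, -122.8, 380.3]
tool_rot: [[0.16, 0.987, 0.0], [0.987, -0.16, -0.002], [-0.002, 0.001, -1.0]]
contact_force: [-0.3, -0.1, -1.1]
finger_gap: 68.3
```

Run:
```python
from h import *
np.set_printoptions(precision=3,suppress=True)
s=telemetry.state();print(s['time_s'],s['eef_pos'],s['tool_rot'],s['q'],s['finger_gap'],s['contact_force'])
snap('wrist','w1.png')
```

```text
2.9667 [ 559.082 -122.809  380.265] [[ 0.16   0.987  0.   ]
 [ 0.987 -0.16  -0.002]
 [-0.002  0.001 -1.   ]] [-0.437  0.307  0.69   1.84  -0.219  1.072  0.175] 68.31393105766846 [-0.284 -0.077 -1.104]
```

View pics/w1.png

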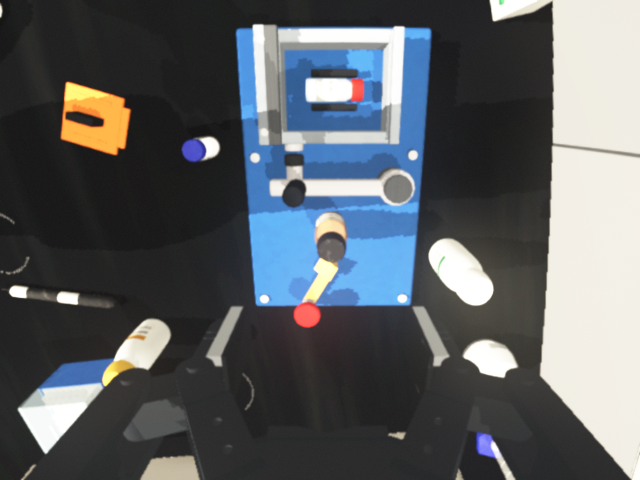

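```bash
cat > tap.py <<'E'
from h import *
def tapper(c,p,d):
    hsv=cv2.cvtColor(p,cv2.COLOR_RGB2HSV)
    m=((hsv[...,0]>103)&(hsv[...,0]<125)&(hsv[...,1]>140)).astype(np.uint8)
    n,l,st,_=cv2.connectedComponentsWithStats(m); i=1+np.argmax(st[1:,4]); v,u=np.nonzero(l==i)
    W=atz(c,u.astype(float),v.astype(float),10.)[:,:2]; return cv2.minAreaRect(W.astype(np.float32))
def tf(P,t0,ang):
    a=np.radians(ang);X=np.array([np.cos(a),np.sin(a)]);Y=np.array([-X[1],X[0]])
    return np.concatenate([((P[...,:2]-t0)@X)[...,None],((P[...,:2]-t0)@Y)[...,None],P[...,2:]],-1)
E
python3 - <<'E'
from tap import *
np.set_printoptions(precision=1,suppress=True)
p,d,c=load('wrist'); P=cloud(c,d); r=tapper(c,p,d); print(r)
ang=r[2]-90 if r[1][0]>r[1][1] else r[2]
t0=np.array(r[0]); Q=tf(P,t0,ang); print(ang)
def box(name,sel): q=Q[sel&np.isfinite(Q[...,0])]; print(name,len(q),np.percentile(q,2,0),np.percentile(q,98,0),np.median(q,0))
x,y,z=Q[...,0],Q[...,1],Q[...,2]
ins=(abs(x)<85)&(abs(y)<140)
box('knob top',ins&(z>74)&(y>-14)&(y<20)); box('bottle top',ins&(z>80)&(y<-14)); box('pad',ins&(y<-105)&(z>39)); box('seat',ins&(y>35)&(z>39)&(z<45)); box('ledge',ins&(y>35)&(z>51)&(z<60)); box('upst',ins&(y>35)&(z>47)&(x>20)); box('sear',ins&(y<-55)&(y>-105)&(z>20))
box('plate',ins&(z<13)&(z>5))
for n in ['dropper_mid','knob','pad','tapper']:
    for e in viewer.find_in('wrist',n)[:1]: print(n,e['score'],np.array(e['extent']))
# pixel-based at known height
for n,u,v,zz in [('bottle cap',331,247,85),('knob',294,193,80),('pad',307,314.5,45)]:
    w=atz(c,float(u),float(v),float(zz)); print(n,w,tf(w,t0,ang))
E
```

```text
((569.3282470703125, -94.00289916992188), (267.3763122558594, 169.11648559570312), 80.92523956298828)
-9.074760437011719
knob top 10296 [-38.5 -13.4  78.3] [ 27.6   0.3 299.9] [-19.1 -12.1 289. ]
bottle top 38452 [-70.2 -39.6 216.3] [ 59.5 -16.1 295.9] [ -4.9 -18.6 272.9]
pad 489 [ -36.9 -137.3   39.8] [ -14.1 -114.2   45. ] [ -25.7 -124.5   43.6]
seat 3249 [-43.4  37.6  39.1] [ 45.5 124.6  42.6] [ 2.8 94.9 40.4]
ledge 2825 [-60.1  39.6  52.3] [-42.7 123.4  56.5] [-51.4  84.   54.4]
upst 1131 [45.4 39.7 47.1] [ 53.1 123.   49.9] [49.2 82.9 48.4]
sear 186 [-11.1 -94.7  20.2] [  3.  -79.5  26.5] [ -4.1 -86.4  23.9]
plate 32185 [ -81.7 -128.8    6.9] [ 82.1 125.8  10.3] [7.2 4.3 8.6]
dropper_mid 0.97 [313.9 210.8 349.8 263.6]
knob 0.86 [268.6 155.3 416.9 206.8]
pad 0.81 [292.2 261.2 340.6 326.9]
tapper 0.58 [236.   26.3 429.2 328. ]
bottle cap [ 560.5 -132.5   85. ] [ -2.6 -39.4  85. ]
knob [539.2 -86.3  80. ] [-31.    2.9  80. ]
pad [ 524.3 -212.6   45. ] [ -25.8 -124.2   45. ]
```

Run:
```python
from h import *
plan([((560,-132.5,300),down(-9)),((560,-132.5,216),down(-9))],[5,6],0.4)
```

```text
[[-0.009,0.002,0.053,0,0,0,0.4],[-0.009,0.002,0.053,0,0,0.001,0.4],[-0.01,0.002,0.053,0,0,0,0.4],[-0.009,0.002,0.054,0,0,0.001,0.4],[-0.01,0.003,0.053,0,-0.001,0,0.4],[0,0,0.047,0,0,0,0.4],[0,0,0.047,0,0,0,0.4],[0,0,0.047,0,0,0,0.4],[0,0,0.046,0,0,0,0.4],[0,0,0.047,0,0,0,0.4],[0.001,0,0.046,0,0,0,0.4]]
max mm/row 16.4 deg/row 0.09 rows 11 end [ 560.  -132.4  216.1]
```

Request:
servo_tool([
  [-0.009,0.002,0.053,0,0,0,0.4],
  [-0.009,0.002,0.053,0,0,0,0.4],
  [-0.01,0.002,0.053,0,0,0,0.4],
  [-0.009,0.002,0.054,0,0,0,0.4],
  [-0.01,0.003,0.053,0,0,0,0.4],
  [0,0,0.047,0,0,0,0.4],
  [0,0,0.047,0,0,0,0.4],
  [0,0,0.047,0,0,0,0.4],
  [0,0,0.046,0,0,0,0.4],
  [0,0,0.047,0,0,0,0.4],
  [0,0,0.046,0,0,0,0.4],
  [0,0,0,0,0,0,0.4],
])

```text
time_s: 4.22
eef_pos: [558.6, -133.8, 212.9]
tool_rot: [[0.155, 0.988, -0.006], [0.988, -0.155, 0.001], [-0.0, -0.006, -1.0]]
contact_force: [-1.0, 1.0, 0.0]
finger_gap: 51.2
```

Run:
```python
from h import *
snap('wrist','w2.png'); snap('side','s2.png')
```

```text
(no output)
```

View pics/w2.png

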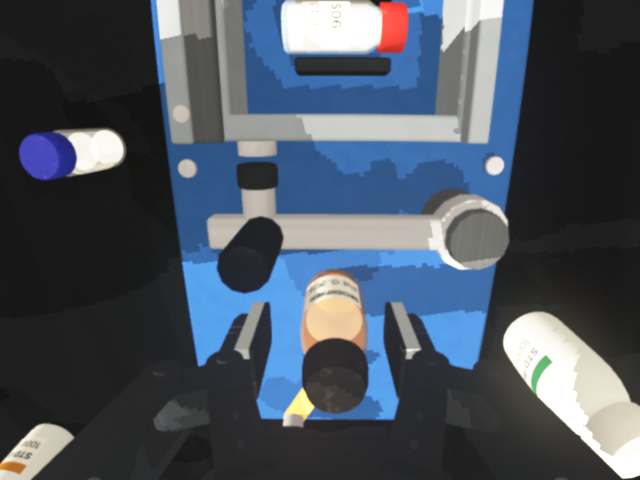

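Request:
servo_tool([
  [0,0,0,0,0,0,0.8],
  [0,0,0,0,0,0,0.8],
  [0,0,0,0,0,0,0.8],
  [0,0,0,0,0,0,0.8],
  [0,0,0,0,0,0,0.8],
], grip_force=25)

```text
time_s: 4.73
eef_pos: [560.6, -134.8, 217.2]
tool_rot: [[0.156, 0.988, 0.002], [0.988, -0.156, -0.0], [0.0, 0.002, -1.0]]
contact_force: [0.5, -0.3, 2.2]
finger_gap: 29.5
```

Run:
```python
from h import *
s=telemetry.state();p=s['eef_pos'];print(p,s['finger_gap'])
z=p[2]; Rr=s['tool_rot']
plan([((p[0],p[1],z+100),Rr),((425,-135,z+100),Rr),((425,-135,z-9),Rr)],[6,6,7],0.8)
```

```text
[ 560.61627927 -134.81313062  217.19264843] 29.520692872655392
[[0,0,-0.056,0,0,0,0.8],[0,0,-0.055,0,0,0,0.8],[0,0,-0.056,0,0,0,0.8],[0,0,-0.055,0,0,0,0.8],[0,0,-0.056,0,0,0,0.8],[0,0.001,-0.055,0,0,0,0.8],[-0.012,-0.074,0,0,0,0,0.8],[-0.012,-0.075,0,0,0,0,0.8],[-0.012,-0.074,0,0,0,0,0.8],[-0.012,-0.075,0,0,0,0,0.8],[-0.012,-0.074,-0.001,0,0,0,0.8],[-0.011,-0.075,0,0,0,0,0.8]]
[[0,0,0.052,0,0,0,0.8],[0,0,0.052,0,0,0,0.8],[0,0,0.052,0,0,0,0.8],[0,0,0.052,0,0,0,0.8],[0,0,0.052,0,0,0,0.8],[0,0,0.052,0,0,0,0.8],[0,0,0.051,0,0,0,0.8]]
max mm/row 22.8 deg/row 0.00 rows 19 end [ 425.1 -135.   208.2]
```

Request:
servo_tool([
  [0,0,-0.056,0,0,0,0.8],
  [0,0,-0.055,0,0,0,0.8],
  [0,0,-0.056,0,0,0,0.8],
  [0,0,-0.055,0,0,0,0.8],
  [0,0,-0.056,0,0,0,0.8],
  [0,0,-0.055,0,0,0,0.8],
  [-0.012,-0.074,0,0,0,0,0.8],
  [-0.012,-0.075,0,0,0,0,0.8],
  [-0.012,-0.074,0,0,0,0,0.8],
  [-0.012,-0.075,0,0,0,0,0.8],
  [-0.012,-0.074,0,0,0,0,0.8],
  [-0.011,-0.075,0,0,0,0,0.8],
])

```text
time_s: 5.73
eef_pos: [422.9, -134.8, 316.0]
tool_rot: [[0.156, 0.988, -0.0], [0.988, -0.156, 0.0], [0.0, -0.0, -1.0]]
contact_force: [-0.2, 0.0, 0.4]
finger_gap: 29.1
```

Request:
servo_tool([
  [0,0,0.05,0,0,0,0.8],
  [0,0,0.06,0,0,0,0.8],
  [0,0,0.06,0,0,0,0.8],
  [0,0,0.06,0,0,0,0.8],
  [0,0,0.06,0,0,0,0.8],
  [0,0,0.04,0,0,0,0.8],
  [0,0,0,0,0,0,0.8],
  [0,0,0,0,0,0,0.8],
])

```text
time_s: 6.4
eef_pos: [423.9, -134.8, 216.9]
tool_rot: [[0.156, 0.988, -0.002], [0.988, -0.156, -0.0], [-0.0, -0.002, -1.0]]
contact_force: [0.0, 0.1, 0.2]
finger_gap: 29.3
```

Run:
```python
from h import *
s=telemetry.state();print(s['eef_pos'],s['contact_force'])
p,d,c=snap('side');im=cv2.resize(p[150:310,235:475],None,fx=3.3,fy=3.3,interpolation=cv2.INTER_CUBIC); cv2.imwrite('pics/s3.png',im[:,:,::-1])
```

```text
[ 423.87959835 -134.77171924  216.86994986] [0.02620859 0.12235386 0.18854704]
```

View pics/s3.png

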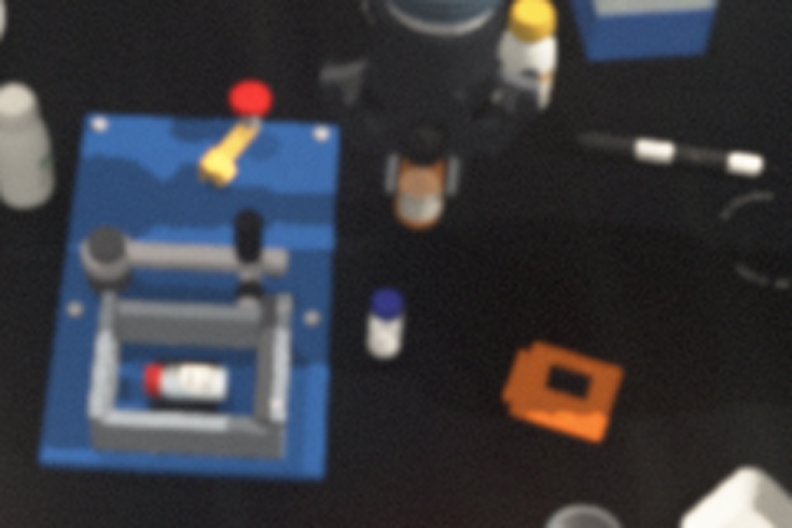

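Request:
servo_tool([
  [0,0,0.008,0,0,0,0.8],
  [0,0,0.008,0,0,0,0.8],
  [0,0,0.006,0,0,0,0.8],
  [0,0,0.005,0,0,0,0.8],
  [0,0,0.004,0,0,0,0.8],
  [0,0,0,0,0,0,0.8],
  [0,0,0,0,0,0,0.8],
])

```text
time_s: 7.03
eef_pos: [424.3, -134.7, 207.8]
tool_rot: [[0.156, 0.988, -0.0], [0.988, -0.156, 0.0], [-0.0, -0.0, -1.0]]
contact_force: [-1.3, -0.0, -0.3]
finger_gap: 29.5
```

Request:
servo_tool([
  [0,0,0.003,0,0,0,0.8],
  [0,0,0.002,0,0,0,0.8],
  [0,0,0,0,0,0,0.8],
])

```text
time_s: 7.28
eef_pos: [424.6, -135.0, 207.1]
tool_rot: [[0.156, 0.988, -0.0], [0.988, -0.156, 0.001], [0.001, -0.0, -1.0]]
contact_force: [-2.6, 0.5, 8.0]
finger_gap: 29.0
```

Run:
```python
from h import *
s=telemetry.state();p=s['eef_pos']; 
plan([((425,-135,310),s['tool_rot']),((538,-90,300),down(-99))],[6,14],0.55)
```

```text
[[0,0,-0.057,0,0,0,0.55],[0,0,-0.057,0,0,0,0.55],[0,0,-0.057,0,0,0,0.55],[0,0,-0.057,0,0,0,0.55],[0,0.001,-0.057,0,0,0,0.55],[0,0,-0.058,0,0,0,0.55],[0.015,0.025,0.002,0,0,0.071,0.55],[0.017,0.023,0.002,0,0,0.071,0.55],[0.02,0.021,0.002,0,0,0.072,0.55],[0.022,0.019,0.002,0,0,0.071,0.55],[0.024,0.016,0.003,0,0,0.072,0.55],[0.026,0.013,0.002,0,0,0.071,0.55]]
[[0.027,0.01,0.003,0,0,0.072,0.55],[0.028,0.007,0.002,0,0,0.071,0.55],[0.029,0.004,0.003,0,0,0.072,0.55],[0.029,0.001,0.002,0,0,0.071,0.55],[0.029,-0.003,0.003,0,0,0.072,0.55],[0.028,-0.006,0.002,0,0,0.071,0.55],[0.028,-0.009,0.003,0,0,0.072,0.55],[0.027,-0.011,0.002,-0.001,0,0.071,0.55]]
max mm/row 17.4 deg/row 6.48 rows 20 end [538.1 -90.1 300.1]
```

Request:
servo_tool([
  [0,0,0,0,0,0,0.5],
  [0,0,0,0,0,0,0.5],
  [0,0,0,0,0,0,0.5],
])

```text
time_s: 7.53
eef_pos: [424.3, -134.7, 206.3]
tool_rot: [[0.156, 0.988, 0.0], [0.988, -0.156, -0.0], [-0.0, 0.0, -1.0]]
contact_force: [-0.1, -0.1, -0.8]
finger_gap: 43.0
```

Request:
servo_tool([
  [0,0,-0.057,0,0,0,0.5],
  [0,0,-0.057,0,0,0,0.5],
  [0,0,-0.057,0,0,0,0.5],
  [0,0,-0.057,0,0,0,0.5],
  [0,0,-0.057,0,0,0,0.5],
  [0,0,-0.058,0,0,0,0.55],
  [0.015,0.025,0.002,0,0,0.071,0.55],
  [0.017,0.023,0.002,0,0,0.071,0.55],
  [0.02,0.021,0.002,0,0,0.072,0.55],
  [0.022,0.019,0.002,0,0,0.071,0.55],
  [0.024,0.016,0.003,0,0,0.072,0.55],
  [0.026,0.013,0.002,0,0,0.071,0.55],
])

```text
time_s: 8.53
eef_pos: [472.9, -115.2, 305.1]
tool_rot: [[0.741, 0.672, -0.0], [0.672, -0.741, 0.0], [-0.0, -0.0, -1.0]]
contact_force: [0.1, 0.0, 0.2]
finger_gap: 38.3
```

Request:
servo_tool([
  [0.027,0.01,0.003,0,0,0.072,0.55],
  [0.028,0.007,0.002,0,0,0.071,0.55],
  [0.029,0.004,0.003,0,0,0.072,0.55],
  [0.029,0.001,0.002,0,0,0.071,0.55],
  [0.029,-0.003,0.003,0,0,0.072,0.55],
  [0.028,-0.006,0.002,0,0,0.071,0.55],
  [0.028,-0.009,0.003,0,0,0.072,0.55],
  [0.027,-0.011,0.002,0,0,0.071,0.55],
  [0,0,0,0,0,0,0.55],
  [0,0,0,0,0,0,0.55],
  [0,0,0,0,0,0,0.55],
])

```text
time_s: 9.45
eef_pos: [536.9, -90.0, 299.1]
tool_rot: [[0.988, -0.154, -0.001], [-0.154, -0.988, -0.0], [-0.001, 0.0, -1.0]]
contact_force: [0.0, -0.3, 0.4]
finger_gap: 38.7
```

Run:
```python
from tap import *
np.set_printoptions(precision=3,suppress=True)
s=telemetry.state();print(s['time_s'],s['eef_pos'],s['q'])
p,d,c=snap('wrist','w4.png'); r=tapper(c,p,d); print(r)
p,d,c=snap('side');im=cv2.resize(p[150:310,235:475],None,fx=3.3,fy=3.3,interpolation=cv2.INTER_CUBIC); cv2.imwrite('pics/s4.png',im[:,:,::-1])
```

```text
9.45 [536.882 -89.963 299.085] [-0.684  0.454  0.941  1.977 -0.454  0.938 -1.238]
((570.5320434570312, -94.60545349121094), (266.7939758300781, 168.05906677246094), 80.78925323486328)
```

View pics/w4.png

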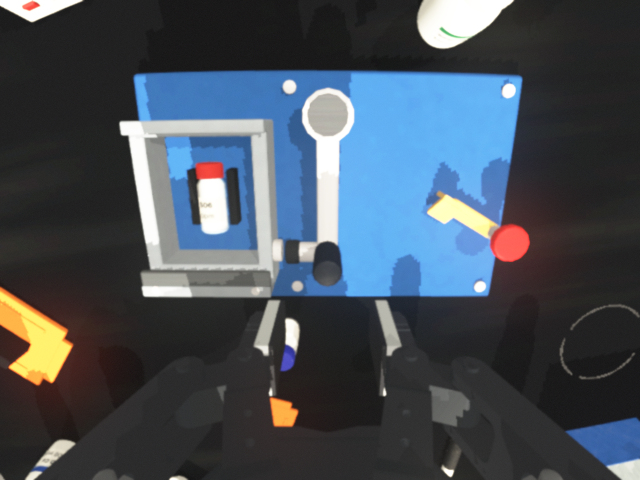

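View pics/s4.png

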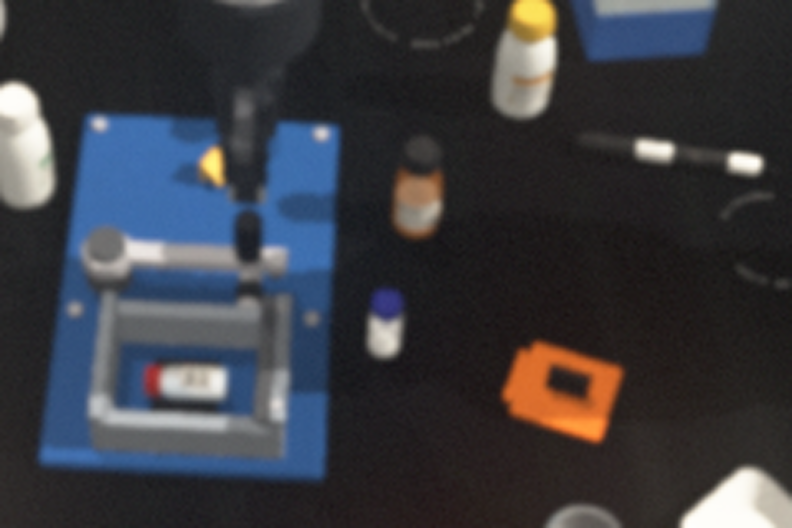

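Run:
```python
from tap import *
np.set_printoptions(precision=1,suppress=True)
p,d,c=load('wrist'); P=cloud(c,d); t0=np.array([570.3,-94.4]); Q=tf(P,t0,-9.2); x,y,z=Q[...,0],Q[...,1],Q[...,2]
for u,v in [(328,264),(320,250),(293,250),(280,250),(510,243),(328,116),(205,285),(200,130)]: print(u,v,P[v,u],Q[v,u])
for e in viewer.find_in('wrist','knob'): print(e)
m=(z>72)&(z<90)&(abs(x)<60)&(abs(y)<25); print(m.sum(),np.percentile(Q[m],[3,50,97],axis=0))
for u,v in [(328,268),(328,264)]:
  w=atz(c,float(u),float(v),80.);print(w,tf(w,t0,-9.2))
plan([((537.5,-89.5,230),down(-99)),((537.5,-89.5,218.5),down(-99))],[5,2],0.55)
```

```text
328 264 [543.6 -90.8  79. ] [-26.9  -0.7  79. ]
320 250 [545.7 -86.1  59.4] [-25.6   4.2  59.4]
293 250 [542.4 -66.8  42.5] [-32.   22.8  42.5]
280 250 [542.8 -57.5  39.8] [-33.   32.   39.8]
510 243 [ 525.1 -213.5   44.1] [ -25.6 -124.8   44.1]
328 116 [ 623.6 -103.3   47.3] [54.  -0.3 47.3]
205 285 [531.2  -5.7  54.7] [-52.8  81.3  54.7]
200 130 [628.2 -26.5  47.9] [46.3 76.2 47.9]
{'extent': [285.2, 87.5, 350.8, 287.8], 'score': 0.87}
711 [[-39.8  -7.8  73.3]
 [-31.4  -0.2  78.2]
 [-24.9   7.4  79.6]]
[541.6 -90.5  80. ] [-29.   -0.7  80. ]
[544.  -90.8  80. ] [-26.5  -0.7  80. ]
[[0,0,0.046,0,0,0,0.55],[0,-0.001,0.046,0,0,0,0.55],[0.001,0,0.046,0,0,0,0.55],[0,-0.001,0.047,0,0,0,0.55],[0.001,0,0.046,0,0,0,0.55],[0,0,0.019,0,0,0,0.55],[0,0,0.02,0,0,0,0.55]]
max mm/row 14.1 deg/row 0.00 rows 7 end [537.5 -89.6 218.4]
```

Request:
servo_tool([
  [0,0,0.046,0,0,0,0.55],
  [0,0,0.046,0,0,0,0.55],
  [0.002,0,0.046,0,0,0,0.55],
  [0.001,0,0.047,0,0,0,0.55],
  [0.001,0,0.046,0,0,0,0.55],
  [0,0,0.016,0,0,0,0.55],
  [0,0,0.016,0,0,0,0.55],
  [0,0,0,0,0,0,0.55],
], grip_force=50)

```text
time_s: 10.27
eef_pos: [538.2, -90.0, 219.2]
tool_rot: [[0.988, -0.156, -0.002], [-0.156, -0.988, -0.0], [-0.002, 0.001, -1.0]]
contact_force: [0.1, 0.6, -0.4]
finger_gap: 38.2
```

Request:
servo_tool([
  [0,0,0,0,0,0,0.9],
  [0,0,0,0,0,0,0.9],
  [0,0,0,0,0,0,0.9],
  [0,0,0,0,0,0,0.9],
], grip_force=50)

```text
time_s: 10.6
eef_pos: [539.0, -90.2, 221.1]
tool_rot: [[0.988, -0.156, 0.002], [-0.156, -0.988, -0.0], [0.002, 0.0, -1.0]]
contact_force: [-0.6, -1.4, -1.1]
finger_gap: 16.8
```

Run:
```python
from h import *
p,d,c=snap('wrist','w5.png');print(telemetry.state()['eef_pos'],telemetry.state()['time_s'])
```

```text
[538.97185105 -90.22754263 221.11460693] 10.65
```

View pics/w5.png

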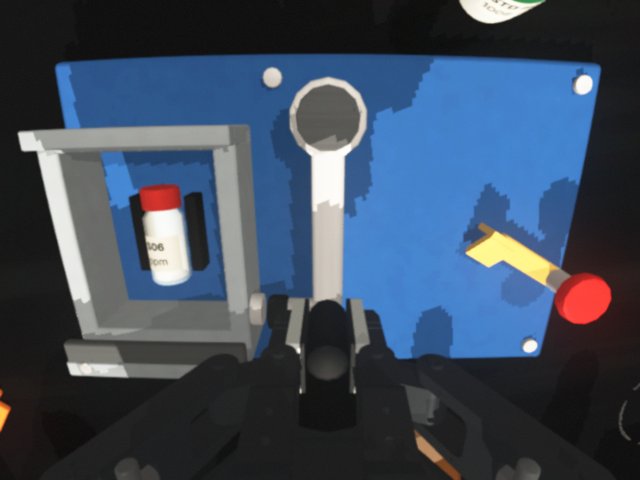

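Request:
servo_tool([
  [0.0004,0.016,0,0,0,-0.035,0.9],
  [0.0004,0.016,0,0,0,-0.035,0.9],
  [0.0004,0.016,0,0,0,-0.035,0.9],
  [0.0004,0.016,0,0,0,-0.035,0.9],
  [0.0004,0.016,0,0,0,-0.035,0.9],
  [0.0004,0.016,0,0,0,-0.035,0.9],
  [0.0004,0.016,0,0,0,-0.035,0.9],
  [0.0004,0.016,0,0,0,-0.035,0.9],
  [0.0004,0.016,0,0,0,-0.035,0.9],
  [0.0004,0.016,0,0,0,-0.035,0.9],
])

```text
time_s: 11.48
eef_pos: [544.3, -136.4, 221.1]
tool_rot: [[0.923, 0.385, -0.0], [0.385, -0.923, 0.002], [0.001, -0.002, -1.0]]
contact_force: [-0.7, 1.8, 2.2]
finger_gap: 16.9
```

```bash
cat > ang.py <<'E'
from h import *
s=telemetry.state();p=s['eef_pos'];Rm=s['tool_rot'];g=p+155*Rm[:,2]
v=g[:2]-np.array([625.2,-103.6]); print('grasp',g.round(1),'r',np.hypot(*v).round(1),'theta',(np.arctan2(v[1],v[0])-np.radians(180-9.1))%(2*np.pi),'tool az',np.degrees(np.arctan2(Rm[1,1],Rm[0,1])),s['contact_force'].round(1),s['torque'].round(2),s['finger_gap'],s['time_s'])
E
python3 ang.py
```

```text
grasp [ 544.3 -136.1   66.1] r 87.2 theta 0.5402928685999253 tool az -67.34653100480841 [-0.7  1.8  2.2] [ 0.33  0.23 -0.22] 16.85148636856441 11.4833
```

Request:
servo_tool([
  [0.0004,0.016,0,0,0,-0.035,0.9],
  [0.0004,0.016,0,0,0,-0.035,0.9],
  [0.0004,0.016,0,0,0,-0.035,0.9],
  [0.0004,0.016,0,0,0,-0.035,0.9],
  [0.0004,0.016,0,0,0,-0.035,0.9],
])

```text
time_s: 11.9
eef_pos: [556.1, -157.0, 221.0]
tool_rot: [[0.784, 0.621, -0.001], [0.621, -0.784, 0.003], [0.001, -0.003, -1.0]]
contact_force: [-1.7, 1.7, 3.8]
finger_gap: 16.3
```

```bash
python3 ang.py
python3 - <<'E'
from h import *
p,d,c=snap('wrist','w6.png')
E
```

```text
grasp [ 556.  -156.5   66. ] r 87.1 theta 0.811510651592803 tool az -51.60175933153371 [-1.7  1.7  3.8] [ 0.38  0.41 -0.27] 16.34162787177444 11.9
```

View pics/w6.png

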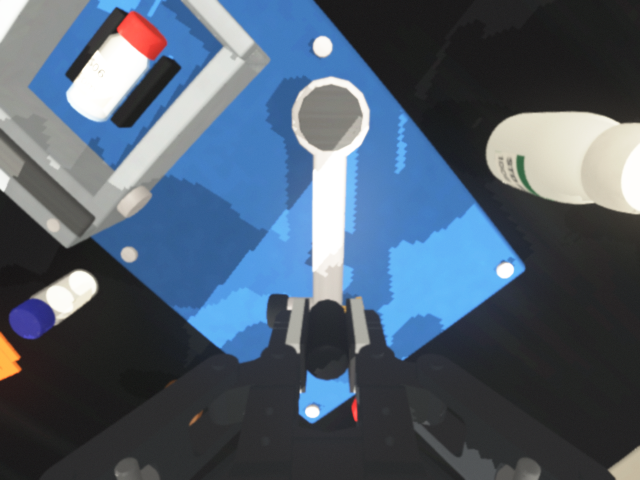

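Request:
servo_tool([
  [0.0004,0.016,0,0,0,-0.035,0.9],
  [0.0004,0.016,0,0,0,-0.035,0.9],
  [0.0004,0.016,0,0,0,-0.035,0.9],
  [0.0004,0.016,0,0,0,-0.035,0.9],
  [0.0004,0.016,0,0,0,-0.035,0.9],
  [0,0.007,0,0,0,-0.015,0.9],
  [0,0,0,0,0,0,0.9],
])

```text
time_s: 12.53
eef_pos: [574.8, -174.8, 221.0]
tool_rot: [[0.569, 0.823, -0.002], [0.823, -0.569, 0.003], [0.001, -0.003, -1.0]]
contact_force: [-4.6, 2.9, 6.3]
finger_gap: 16.8
```

```bash
python3 ang.py
python3 - <<'E'
from h import *
p,d,c=snap('wrist','w7.png')
E
```

```text
grasp [ 574.6 -174.4   66. ] r 87.0 theta 1.1084687052788968 tool az -34.65884145250531 [-4.6  2.9  6.3] [ 0.52  0.7  -0.19] 16.803534365233762 12.5333
```

View pics/w7.png

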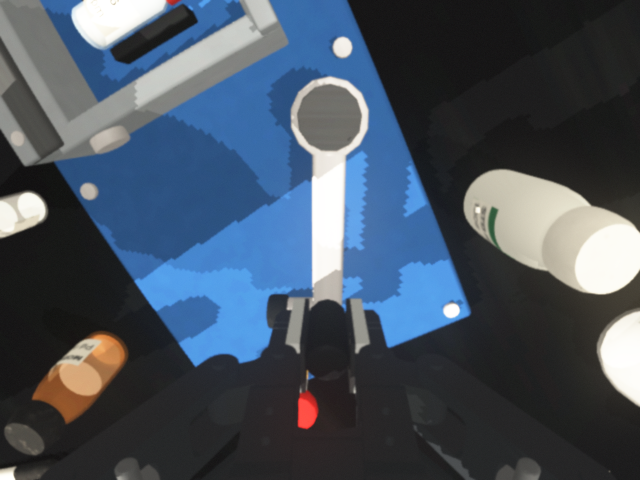

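Request:
servo_tool([
  [0,0.004,0,0,0,-0.01,0.9],
  [0,0,0,0,0,0,0.9],
  [0,-0.008,0,0,0,0.017,0.9],
  [0,-0.008,0,0,0,0.017,0.9],
  [0,-0.004,0,0,0,0.01,0.9],
  [0,0,0,0,0,0,0.9],
  [0,0,0,0,0,0,0.9],
])

```text
time_s: 13.17
eef_pos: [570.8, -171.7, 221.0]
tool_rot: [[0.612, 0.791, -0.002], [0.791, -0.612, 0.003], [0.001, -0.003, -1.0]]
contact_force: [-3.7, 1.5, 6.7]
finger_gap: 16.7
```

```bash
python3 ang.py
```

```text
grasp [ 570.5 -171.3   66. ] r 87.0 theta 1.0498500282302068 tool az -37.75907447598706 [-3.7  1.5  6.7] [ 0.55  0.65 -0.15] 16.665726833899484 13.1667
```

Request:
servo_tool([
  [0,-0.004,0,0,0,0.01,0.9],
  [0,-0.004,0,0,0,0.01,0.9],
  [0,-0.004,0,0,0,0.01,0.9],
  [0,0,0,0,0,0,0.9],
])

```text
time_s: 13.5
eef_pos: [569.3, -170.5, 221.1]
tool_rot: [[0.647, 0.762, 0.003], [0.762, -0.647, -0.002], [0.001, 0.003, -1.0]]
contact_force: [0.7, 0.1, 1.7]
finger_gap: 16.7
```

```bash
python3 ang.py
```

```text
grasp [ 569.7 -170.7   66.1] r 87.1 theta 1.0392162676142904 tool az -40.330032983084166 [0.7 0.1 1.7] [ 0.04 -0.26  0.32] 16.724910032576226 13.5
```

Request:
servo_tool([
  [0,0,0,0,0,0,0.5],
  [0,0,0,0,0,0,0.5],
  [0,0,0,0,0,0,0.5],
  [0,0,-0.05,0,0,0,0.5],
  [0,0,-0.08,0,0,0,0.5],
  [0,0,-0.08,0,0,0,0.5],
  [0,0,-0.08,0,0,0,0.5],
  [0,0,-0.08,0,0,0,0.5],
])

```text
time_s: 14.17
eef_pos: [567.8, -170.8, 332.0]
tool_rot: [[0.649, 0.761, -0.001], [0.761, -0.649, 0.0], [-0.001, -0.001, -1.0]]
contact_force: [0.1, 0.6, -0.5]
finger_gap: 42.7
```

Run:
```python
from h import *
p,d,c=snap('wrist','w8.png'); s=telemetry.state(); print(s['eef_pos'],s['q'].round(2))
plan([((535,30,335),down(47)),((480,215,330),down(134.5))],[14,14],0.5)
```

```text
[ 569.84219519 -172.02272634  337.38508815] [-0.31  0.41  0.66  1.82 -0.29  1.   -0.24]
[[0.031,-0.038,0,0,0,-0.069,0.5],[0.035,-0.034,0,0,0,-0.069,0.5],[0.039,-0.03,0.001,0,0,-0.069,0.5],[0.042,-0.026,0,0,0,-0.07,0.5],[0.044,-0.021,0.001,0,0,-0.069,0.5],[0.046,-0.016,0,0.001,0,-0.07,0.5],[0.047,-0.011,0.001,0,0,-0.069,0.5],[0.048,-0.005,0,0,0,-0.07,0.5],[0.049,0,0.001,0.001,0,-0.069,0.5],[0.049,0.005,0,0,0,-0.07,0.5],[0.048,0.01,0.001,0.001,0.001,-0.069,0.5],[0.046,0.016,0.001,0,0,-0.07,0.5]]
[[0.044,0.02,0,0.001,0.001,-0.069,0.5],[0.042,0.025,0.001,0,0,-0.07,0.5],[0.04,0.023,0.001,0,0,-0.069,0.5],[0.037,0.027,0.001,0,0,-0.069,0.5],[0.034,0.031,0.001,0,0,-0.07,0.5],[0.03,0.035,0.001,0,0,-0.069,0.5],[0.026,0.038,0.001,0,0,-0.07,0.5],[0.022,0.04,0.001,0,0,-0.069,0.5],[0.017,0.043,0.001,0,0,-0.07,0.5],[0.012,0.044,0.001,0,0,-0.069,0.5],[0.008,0.045,0.001,0,0,-0.07,0.5],[0.002,0.046,0.001,0,0,-0.069,0.5]]
[[-0.002,0.046,0.002,0,0,-0.07,0.5],[-0.008,0.045,0.001,0,0,-0.069,0.5],[-0.012,0.044,0.002,0,0,-0.07,0.5],[-0.017,0.043,0.001,0,0,-0.069,0.5]]
max mm/row 14.8 deg/row 6.30 rows 28 end [479.9 214.9 330. ]
```

View pics/w8.png

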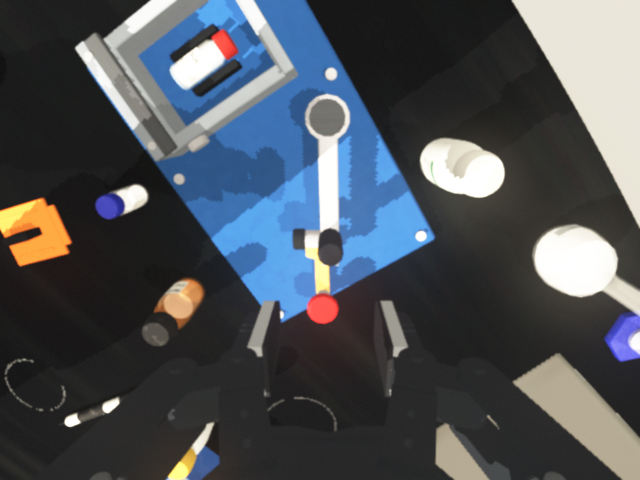

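Striker arm stays cocked, hand free (knob at (330,246), pad at (322,308)). Now to the large cover.

Request:
servo_tool([
  [0.031,-0.038,0,0,0,-0.069,0.5],
  [0.035,-0.034,0,0,0,-0.069,0.5],
  [0.039,-0.03,0.001,0,0,-0.069,0.5],
  [0.042,-0.026,0,0,0,-0.07,0.5],
  [0.044,-0.021,0.001,0,0,-0.069,0.5],
  [0.046,-0.016,0,0,0,-0.07,0.5],
  [0.047,-0.011,0.001,0,0,-0.069,0.5],
  [0.048,-0.005,0,0,0,-0.07,0.5],
  [0.049,0,0.001,0,0,-0.069,0.5],
  [0.049,0.005,0,0,0,-0.07,0.5],
  [0.048,0.01,0.001,0,0,-0.069,0.5],
  [0.046,0.016,0.001,0,0,-0.07,0.5],
])

```text
time_s: 15.22
eef_pos: [537.6, 3.1, 329.1]
tool_rot: [[-0.571, 0.821, -0.001], [0.821, 0.571, -0.0], [0.001, -0.001, -1.0]]
contact_force: [-0.6, -0.3, 0.1]
finger_gap: 42.6
```

Request:
servo_tool([
  [0.044,0.02,0,0,0,-0.069,0.5],
  [0.042,0.025,0.001,0,0,-0.07,0.5],
  [0.04,0.023,0.001,0,0,-0.069,0.5],
  [0.037,0.027,0.001,0,0,-0.069,0.5],
  [0.034,0.031,0.001,0,0,-0.07,0.5],
  [0.03,0.035,0.001,0,0,-0.069,0.5],
  [0.026,0.038,0.001,0,0,-0.07,0.5],
  [0.022,0.04,0.001,0,0,-0.069,0.5],
  [0.017,0.043,0.001,0,0,-0.07,0.5],
  [0.012,0.044,0.001,0,0,-0.069,0.5],
  [0.008,0.045,0.001,0,0,-0.07,0.5],
  [0.002,0.046,0.001,0,0,-0.069,0.5],
])

```text
time_s: 16.22
eef_pos: [493.1, 163.5, 325.8]
tool_rot: [[-0.941, -0.339, -0.001], [-0.339, 0.941, -0.0], [0.001, -0.0, -1.0]]
contact_force: [-0.2, 0.3, 0.6]
finger_gap: 42.7
```

Request:
servo_tool([
  [-0.002,0.046,0.002,0,0,-0.07,0.5],
  [-0.008,0.045,0.001,0,0,-0.069,0.5],
  [-0.012,0.044,0.002,0,0,-0.07,0.5],
  [-0.017,0.043,0.001,0,0,-0.069,0.5],
  [0,0,0,0,0,0,0.5],
  [0,0,0,0,0,0,0.5],
  [0,0,0,0,0,0,0.5],
])

```text
time_s: 16.8
eef_pos: [478.1, 215.0, 324.2]
tool_rot: [[-0.715, -0.699, -0.0], [-0.699, 0.715, -0.001], [0.001, -0.0, -1.0]]
contact_force: [-0.2, -0.5, 0.0]
finger_gap: 43.0
```

Run:
```python
from h import *
np.set_printoptions(precision=1,suppress=True)
s=telemetry.state(); print(s['time_s'],s['eef_pos'],s['q'].round(2))
p,d,c=snap('wrist','w9.png'); P=cloud(c,d)
hsv=cv2.cvtColor(p,cv2.COLOR_RGB2HSV)
m=((hsv[...,0]>3)&(hsv[...,0]<20)&(hsv[...,1]>140)).astype(np.uint8)
n,l,st,ce=cv2.connectedComponentsWithStats(m)
for i in range(1,n):
    if st[i,4]>300: print(st[i],ce[i])
i=1+np.argmax(st[1:,4]); v,u=np.nonzero(l==i); W=atz(c,u.astype(float),v.astype(float),5.)[:,:2]; r=cv2.minAreaRect(W.astype(np.float32)); print(r,cv2.boxPoints(r))
b=(P[...,2]>24)&(P[...,2]<42)&(np.hypot(P[...,0]-483,P[...,1]-221)<35)
Q=P[b];w=Q[:,:2].astype(np.float32);print(len(w),cv2.minAreaRect(w),np.median(Q,0)); np.save('W.npy',W)
```

```text
16.8 [478.1 215.  324.2] [-0.5  0.2 -0.   2.   0.   0.9  1.8]
[ 251  162  162  147 9720] [336.6 240.2]
[  94  335   56   64 1523] [128.6 362.5]
[  30  374   80   71 2113] [ 63.1 413.7]
((478.2478942871094, 227.87252807617188), (135.17947387695312, 135.42092895507812), 86.5042495727539) [[406.5 164.5]
 [541.7 156.3]
 [550.  291.2]
 [414.8 299.5]]
743 ((483.98748779296875, 218.3692169189453), (39.11486053466797, 11.771005630493164), 43.86567306518555) [483. 217.  31.]
```

View pics/w9.png

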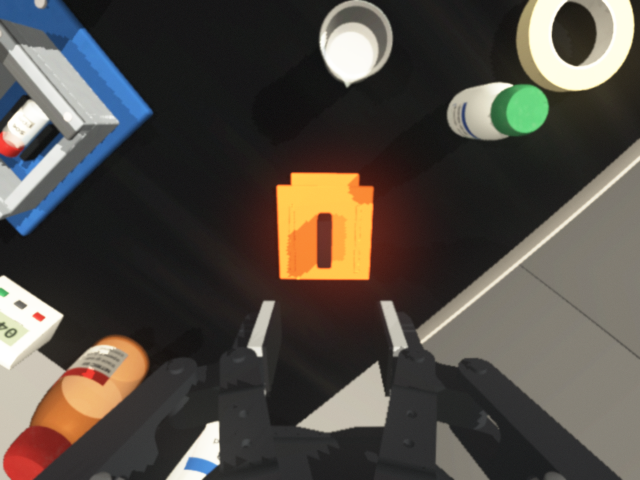

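Run:
```python
from h import *
np.set_printoptions(precision=1,suppress=True)
p,d,c=load('wrist')
C=np.array([(278,185),(373,186),(370.5,279),(280,279),(291,173),(359,174)],float)
W=atz(c,C[:,0],C[:,1],5.)[:,:2];print(W,W[:4].mean(0),[np.linalg.norm(W[i]-W[(i+1)%4]) for i in range(4)])
e=W[1]-W[0];print('y ang',np.degrees(np.arctan2(*e[::-1])));e=W[2]-W[3];print(np.degrees(np.arctan2(*e[::-1])))
print('lip mid',W[4:].mean(0),'w',np.linalg.norm(W[4]-W[5]), 'dist',np.linalg.norm(W[4:].mean(0)-W[:4].mean(0)))
im=cv2.resize(p[150:300,240:420],None,fx=4,fy=4,interpolation=cv2.INTER_CUBIC); cv2.imwrite('pics/w9c.png',im[:,:,::-1])
t=(483.5,218.5)
plan([((*t,240),down(134)),((*t,185),down(134))],[6,5],0.5)
```

```text
[[480.3 161.7]
 [426.7 217.7]
 [485.3 276.6]
 [541.7 219. ]
 [465.8 162.7]
 [428.  202.5]] [483.5 218.8] [np.float64(77.48260992264186), np.float64(83.05631283465145), np.float64(80.67200473819389), np.float64(83.90117124151456)]
y ang 133.74089611006283
134.3553766254417
lip mid [446.9 182.6] w 54.86864622042166 dist 51.43094573364504
[[-0.004,-0.001,0.047,0,0,0.001,0.5],[-0.004,0,0.047,0,0,0.001,0.5],[-0.003,-0.001,0.047,0,0,0.001,0.5],[-0.004,0,0.047,0,0,0,0.5],[-0.003,-0.001,0.047,0,0,0.001,0.5],[-0.004,0,0.046,0,-0.001,0,0.5],[0,0,0.037,0,0,0,0.5],[0,0,0.037,0,0,0,0.5],[0,0,0.036,0,0,0,0.5],[0,0,0.037,0,0,0,0.5],[0.001,0,0.036,0,0,0,0.5]]
max mm/row 14.2 deg/row 0.09 rows 11 end [483.4 218.4 185.1]
```

View pics/w9c.png

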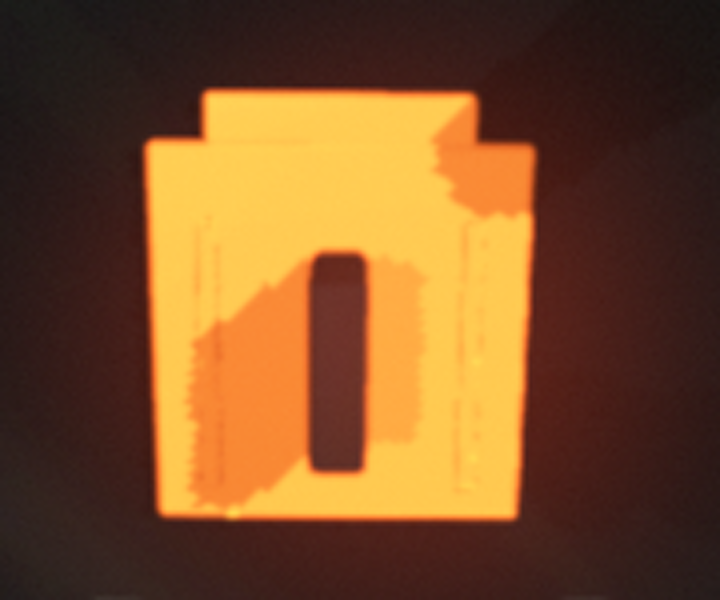

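Request:
servo_tool([
  [-0.004,-0.001,0.047,0,0,0.001,0.5],
  [-0.004,0,0.047,0,0,0.001,0.5],
  [-0.003,-0.001,0.047,0,0,0.001,0.5],
  [-0.004,0,0.047,0,0,0,0.5],
  [-0.003,-0.001,0.047,0,0,0.001,0.5],
  [-0.004,0,0.046,0,0,0,0.5],
  [0,0,0.037,0,0,0,0.6],
  [0,0,0.037,0,0,0,0.6],
  [0,0,0.036,0,0,0,0.6],
  [0,0,0.035,0,0,0,0.6],
  [0,0,0.03,0,0,0,0.6],
  [0,0,0,0,0,0,0.6],
], grip_force=60)

```text
time_s: 17.85
eef_pos: [482.2, 219.7, 185.7]
tool_rot: [[-0.717, -0.697, -0.003], [-0.697, 0.717, -0.002], [0.004, 0.001, -1.0]]
contact_force: [-0.2, -0.3, -0.4]
finger_gap: 34.0
```

Request:
servo_tool([
  [0,0,0,0,0,0,0.6],
  [0,0,0,0,0,0,0.6],
])

```text
time_s: 18.02
eef_pos: [483.4, 220.4, 188.1]
tool_rot: [[-0.717, -0.698, 0.001], [-0.698, 0.717, 0.0], [-0.001, -0.0, -1.0]]
contact_force: [-0.9, 0.8, 0.4]
finger_gap: 34.3
```

Run:
```python
from h import *
snap('wrist','w10.png')
```

```text
(no output)
```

View pics/w10.png

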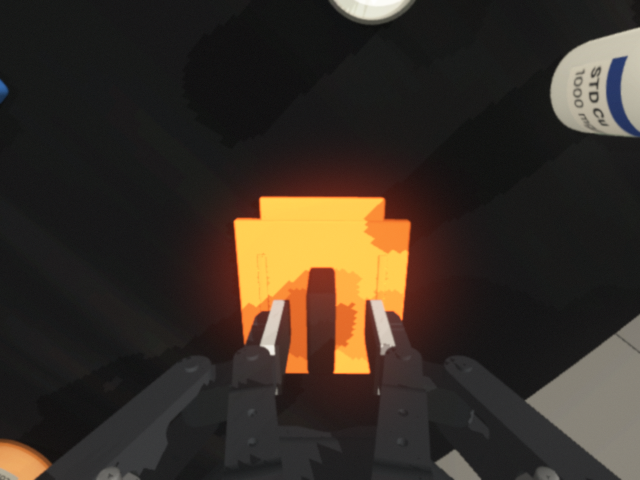

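Request:
servo_tool([
  [0.002,-0.002,0.007,0,0,0,0.6],
  [0.002,-0.002,0.007,0,0,0,0.6],
  [0,0,0.005,0,0,0,0.6],
  [0,0,0,0,0,0,0.6],
  [0,0,0,0,0,0,0.6],
])

```text
time_s: 18.48
eef_pos: [483.1, 218.5, 182.0]
tool_rot: [[-0.717, -0.697, -0.0], [-0.697, 0.717, -0.0], [0.0, 0.0, -1.0]]
contact_force: [0.5, -0.0, -0.3]
finger_gap: 34.0
```

Run:
```python
from h import *
s=telemetry.state(); print(s['time_s'],s['eef_pos'],s['q'].round(2),s['contact_force'])
```

```text
18.4833 [483.05263139 218.46609533 181.99456475] [-0.49  0.48 -0.01  2.02  0.01  0.64  1.83] [ 0.51858582 -0.02153099 -0.34244925]
```

Request:
servo_tool([
  [0,0,0,0,0,0,1],
  [0,0,0,0,0,0,1],
  [0,0,0,0,0,0,1],
  [0,0,0,0,0,0,1],
  [0,0,0,0,0,0,1],
], grip_force=60)

```text
time_s: 18.9
eef_pos: [483.3, 218.7, 182.3]
tool_rot: [[-0.717, -0.697, 0.001], [-0.697, 0.717, 0.0], [-0.001, -0.0, -1.0]]
contact_force: [-0.4, -0.9, 1.8]
finger_gap: 10.7
```

Run:
```python
from h import *
s=telemetry.state(); print(s['time_s'],s['eef_pos'],s['contact_force'],s['finger_gap'])
plan([((483,218,280),down(134)),((568,0,270),down(81))],[6,14],1)
```

```text
18.9 [483.31963872 218.66427579 182.32963416] [-0.39238053 -0.9176138   1.84812644] 10.744541913718162
[[0,0,-0.054,0,0,0,1],[0,0,-0.054,0,0,0.001,1],[0.001,0,-0.054,0,0,0,1],[0,0,-0.055,0,0,0.001,1],[0.001,0,-0.054,0,0,0,1],[0,-0.001,-0.055,0,0,0.001,1],[0.021,-0.051,0.002,0,0,0.042,1],[0.018,-0.053,0.002,0,0,0.042,1],[0.015,-0.054,0.002,0,0,0.042,1],[0.011,-0.055,0.003,0,0,0.042,1],[0.007,-0.055,0.002,0,0,0.042,1],[0.004,-0.056,0.003,0,0,0.042,1]]
[[0,-0.056,0.002,0,0,0.042,1],[-0.004,-0.055,0.003,0,0,0.042,1],[-0.007,-0.055,0.002,0,0,0.042,1],[-0.011,-0.055,0.003,0,0,0.042,1],[-0.015,-0.054,0.002,0,0,0.042,1],[-0.018,-0.052,0.003,0,0,0.042,1],[-0.021,-0.051,0.002,0,0,0.042,1],[-0.025,-0.05,0.003,0,0,0.042,1]]
max mm/row 16.9 deg/row 3.78 rows 20 end [5.681e+02 1.000e-01 2.699e+02]
```

Request:
servo_tool([
  [0,0,-0.03,0,0,0,1],
  [0,0,-0.054,0,0,0.001,1],
  [0.001,0,-0.054,0,0,0,1],
  [0,0,-0.065,0,0,0.001,1],
  [0.001,0,-0.064,0,0,0,1],
  [0,0,-0.065,0,0,0.001,1],
  [0.021,-0.051,0.002,0,0,0.042,1],
  [0.018,-0.053,0.002,0,0,0.042,1],
  [0.015,-0.054,0.002,0,0,0.042,1],
  [0.011,-0.055,0.003,0,0,0.042,1],
  [0.007,-0.055,0.002,0,0,0.042,1],
  [0.004,-0.056,0.003,0,0,0.042,1],
])

```text
time_s: 19.9
eef_pos: [519.0, 123.7, 277.7]
tool_rot: [[-0.933, -0.36, -0.0], [-0.36, 0.933, 0.0], [0.0, 0.0, -1.0]]
contact_force: [-0.4, -0.4, -0.6]
finger_gap: 10.7
```

Request:
servo_tool([
  [0,-0.056,0.002,0,0,0.042,1],
  [-0.004,-0.055,0.003,0,0,0.042,1],
  [-0.007,-0.055,0.002,0,0,0.042,1],
  [-0.011,-0.055,0.003,0,0,0.042,1],
  [-0.015,-0.054,0.002,0,0,0.042,1],
  [-0.018,-0.052,0.003,0,0,0.042,1],
  [-0.021,-0.051,0.002,0,0,0.042,1],
  [-0.025,-0.05,0.003,0,0,0.042,1],
  [0,0,0,0,0,0,1],
  [0,0,0,0,0,0,1],
  [0,0,0,0,0,0,1],
])

```text
time_s: 20.82
eef_pos: [567.2, 1.4, 271.4]
tool_rot: [[-0.988, 0.154, -0.001], [0.154, 0.988, 0.001], [0.001, 0.001, -1.0]]
contact_force: [-0.6, -0.4, 0.0]
finger_gap: 10.9
```

Run:
```python
from tap import *
s=telemetry.state(); print(s['time_s'],s['eef_pos'],s['q'].round(2),s['contact_force'],s['finger_gap'])
p,d,c=snap('wrist','w11.png'); print(tapper(c,p,d))
snap('side','s11.png')
```

```text
20.8167 [567.21142529   1.37972107 271.37927107] [-0.29  0.39  0.25  1.92 -0.13  0.85  1.45] [-0.56407651 -0.38055096  0.04182741] 10.862823552613452
((554.09521484375, -91.45867919921875), (266.4196472167969, 140.36907958984375), 80.82262420654297)
```

View pics/w11.png

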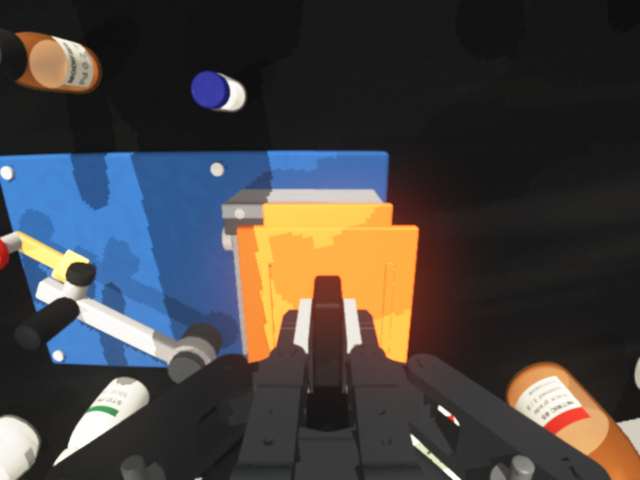

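Run:
```python
from tap import *
np.set_printoptions(precision=1,suppress=True)
p,d,c=load('wrist'); P=cloud(c,d)
im=cv2.resize(p[140:300,215:435],None,fx=3.6,fy=3.6,interpolation=cv2.INTER_CUBIC); cv2.imwrite('pics/w11c.png',im[:,:,::-1])
s=telemetry.state(); g=s['eef_pos']; Rm=s['tool_rot']
def cov(x,y,z): return g+Rm@np.array([-x,y,182.3-z])   # cover frame: tool x = -cover x, tool y = cover y
for q in [(-52,-28,4),(-52,28,4),(-42,-40,5),(-42,40,5),(42,-40,5)]: print('cover',q,cov(*q),proj(c,cov(*q)))
for t0 in [np.array([570.3,-94.4]),np.array([568,-90])]:
  a=np.radians(-9.15);X=np.array([np.cos(a),np.sin(a),0]);Y=np.array([-X[1],X[0],0])
  for q in [(-85,135,10),(-85,-135,10),(-57,38,55.5),(-57,126,55.5),(-43,38,55.5)]: print('tap',q,proj(c,np.array([*t0,0])+q[0]*X+q[1]*Y+[0,0,q[2]]))
```

```text
cover (-52, -28, 4) [511.4 -17.5  93.1] [260.3 203.2]
cover (-52, 28, 4) [520.   37.9  93.2] [393.  203.1]
cover (-42, -40, 5) [519.5 -30.9  94.1] [233.5 226.7]
cover (-42, 40, 5) [531.7  48.2  94.2] [419.9 226.5]
cover (42, -40, 5) [602.5 -43.7  94. ] [248.9 384.4]
tap (-85, 135, 10) [390.7 152.8]
tap (-85, -135, 10) [ -9.5 157.2]
tap (-57, 38, 55.5) [221.3 212.3]
tap (-57, 126, 55.5) [385.3 213.1]
tap (-43, 38, 55.5) [223.6 237.1]
tap (-85, 135, 10) [397.2 148.1]
tap (-85, -135, 10) [ -5.6 152.6]
tap (-57, 38, 55.5) [228.2 206.9]
tap (-57, 126, 55.5) [393.1 207.7]
tap (-43, 38, 55.5) [230.3 232. ]
```

View pics/w11c.png

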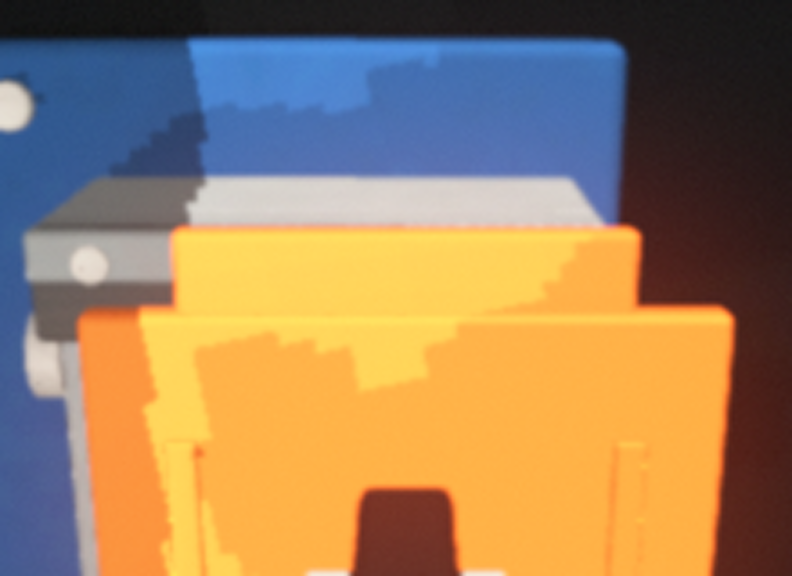

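Run:
```python
from tap import *
np.set_printoptions(precision=1,suppress=True)
p,d,c=load('wrist'); P=cloud(c,d)
t0=np.array([569.3,-94.0])
def show(n,u,v,z):
    w=atz(c,float(u),float(v),float(z)); print(n,w,'tap',tf(w,t0,-9.1))
show('ledge free L',225.6,234.4,55.5); show('wall out L',221.9,204.4,55.5); show('wall out R',382,203.5,55.5); show('blue corner',388.6,151.7,10)
show('lip L',263.3,203.3,93); show('lip R',392.8,203.3,93); show('pl L',237.2,226.7,94); show('pl R',419.2,226.7,94)
s=telemetry.state(); print('grasp tap',tf(s['eef_pos'],t0,-9.1), 'yaw',np.degrees(np.arctan2(s['tool_rot'][1,1],s['tool_rot'][0,1])))
Q=tf(P,t0,-9.1); z=Q[...,2]; m=(z>52)&(z<58)&(Q[...,1]>30)&(Q[...,1]<130)&(Q[...,0]<-30); print(m.sum(),np.percentile(Q[m],[1,50,99],axis=0))
o=(z>80)&(z<105)&(p[...,0]>150)&(p[...,2]<120); print(o.sum(),np.percentile(Q[o],[0.5,50,99.5],axis=0))
# side cam
p,d,c=load('side');P=cloud(c,d);Q=tf(P,t0,-9.1); z=Q[...,2]
o=(z>80)&(z<105)&(p[...,0]>180)&(p[...,2]<90);o[:,:]=o&(np.abs(Q[...,1]-90)<70)&(abs(Q[...,0])<80); print('side cover',o.sum(),np.percentile(Q[o],[1,50,99],axis=0))
m=(z>52)&(z<60)&(Q[...,1]>30)&(Q[...,1]<140)&(Q[...,0]<-30)&(Q[...,0]>-70); print('side ledge',m.sum(),np.percentile(Q[m],[1,50,99],axis=0) if m.sum() else '')
```

```text
ledge free L [532.5 -48.6  55.5] tap [-43.5  39.   55.5]
wall out L [515.9 -46.4  55.5] tap [-60.3  38.5  55.5]
wall out R [528.6  37.8  55.5] tap [-61.  123.8  55.5]
blue corner [507.   51.2  10. ] tap [-84.5 133.5  10. ]
lip L [511.7 -16.2  93. ] tap [-69.2  67.7  93. ]
lip R [520.1  37.8  93. ] tap [-69.4 122.4  93. ]
pl L [519.8 -29.3  94. ] tap [-59.2  56.   94. ]
pl R [531.8  48.   94. ] tap [-59.5 134.2  94. ]
grasp tap [-17.2  94.5 271.4] yaw 81.22936571373056
1032 [[-60.7  37.8  52.7]
 [-54.4  47.5  54.6]
 [-43.5  59.8  56.3]]
21226 [[-68.5  55.4  81.5]
 [-39.3  99.4  92.4]
 [ 94.2 289.1 102.2]]
side cover 1248 [[-68.2  59.7  89.1]
 [-29.1 109.3  93.4]
 [ 22.9 136.7  97.7]]
side ledge 59 [[-60.5  39.5  52.2]
 [-54.4 120.7  54.7]
 [-44.  127.7  58.9]]
```

View pics/s11.png

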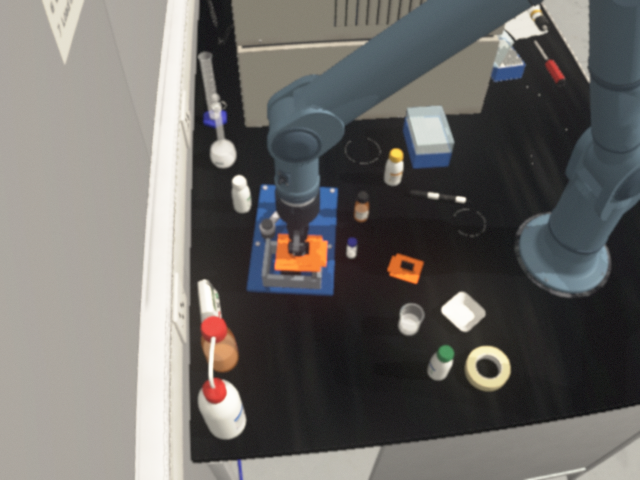

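```bash
cat > lip.py <<'E'
from tap import *
T0=np.array([568.9,-94.2,0]); A=-9.1
a=np.radians(A);X=np.array([np.cos(a),np.sin(a),0]);Y=np.array([-X[1],X[0],0]);Z=np.array([0,0,1.])
H=182.3
def pose(xL,zL,tilt,y=82.):
    t=np.radians(tilt); cx=np.cos(t)*X+np.sin(t)*Z; cz=-np.sin(t)*X+np.cos(t)*Z
    L=T0+xL*X+y*Y+zL*Z
    return L+52*cx+H*cz, np.stack([-cx,Y,-cz],1)
def where():
    s=telemetry.state(); p=s['eef_pos'];Rm=s['tool_rot']; cx=-Rm[:,0];cz=-Rm[:,2]
    L=p-52*cx-H*cz; q=tf(L,T0[:2],A); E=tf(L+94*cx,T0[:2],A)
    f=s['contact_force']
    print('t %.2f L %s E %s tilt %.2f yaw %.2f F(tap) %s M %s gap %.1f'%(s['time_s'],q.round(1),E.round(1),np.degrees(np.arcsin(cx[2])),np.degrees(np.arctan2(Rm[1,1],Rm[0,1])),np.array([f@X,f@Y,f[2]]).round(1),s['torque'].round(2),s['finger_gap']))
E
python3 - <<'E'
from lip import *
where()
plan([pose(-36,58,11),pose(-37,46,11)],[10,4],1)
E
```

```text
t 20.92 L [-69.   94.7  89.1] E [25.  95.2 89. ] tilt -0.06 yaw 81.23 F(tap) [ 0.   0.8 -1. ] M [0.02 0.05 0.02] gap 10.5
[[0.001,-0.004,0.008,0,-0.012,0,1],[0.001,-0.004,0.008,0,-0.012,0,1],[0.001,-0.004,0.008,0,-0.012,0,1],[0.001,-0.004,0.008,0,-0.012,0.001,1],[0.002,-0.004,0.008,0,-0.012,0,1],[0.002,-0.005,0.008,0,-0.013,0.001,1],[0.002,-0.004,0.008,0,-0.012,0,1],[0.002,-0.005,0.008,0,-0.013,0.001,1],[0.002,-0.004,0.008,0.001,-0.012,0,1],[0.003,-0.005,0.008,0,-0.013,0.001,1],[0.003,0,0.01,0,0,0,1],[0.003,0,0.01,0,0,0,1]]
[[0.002,0,0.01,0,0,0,1],[0.003,0,0.009,0,0,0,1]]
max mm/row 3.1 deg/row 1.17 rows 14 end [561.3 -10.  234.9]
```

Request:
servo_tool([
  [0.001,-0.004,0.008,0,-0.012,0,1],
  [0.001,-0.004,0.008,0,-0.012,0,1],
  [0.001,-0.004,0.008,0,-0.012,0,1],
  [0.001,-0.004,0.008,0,-0.012,0.001,1],
  [0.002,-0.004,0.008,0,-0.012,0,1],
  [0.002,-0.005,0.008,0,-0.013,0.001,1],
  [0.002,-0.004,0.008,0,-0.012,0,1],
  [0.002,-0.005,0.008,0,-0.013,0.001,1],
  [0.002,-0.004,0.008,0,-0.012,0,1],
  [0.003,-0.005,0.008,0,-0.013,0.001,1],
  [0,0,0,0,0,0,1],
  [0,0,0,0,0,0,1],
])

```text
time_s: 21.92
eef_pos: [562.2, -10.9, 246.9]
tool_rot: [[-0.969, 0.16, 0.188], [0.157, 0.987, -0.029], [-0.19, 0.001, -0.982]]
contact_force: [0.2, 0.4, 0.1]
finger_gap: 10.7
```

Run:
```python
from lip import *
where(); p,d,c=snap('wrist','w12.png')
im=cv2.resize(p[100:320,180:460],None,fx=2.8,fy=2.7,interpolation=cv2.INTER_CUBIC); cv2.imwrite('pics/w12c.png',im[:,:,::-1])
```

```text
t 21.92 L [-36.1  81.4  58. ] E [56.2 81.3 75.9] tilt 10.98 yaw 80.80 F(tap) [0.1 0.4 0.1] M [0.03 0.22 0.01] gap 10.7
```

View pics/w12c.png

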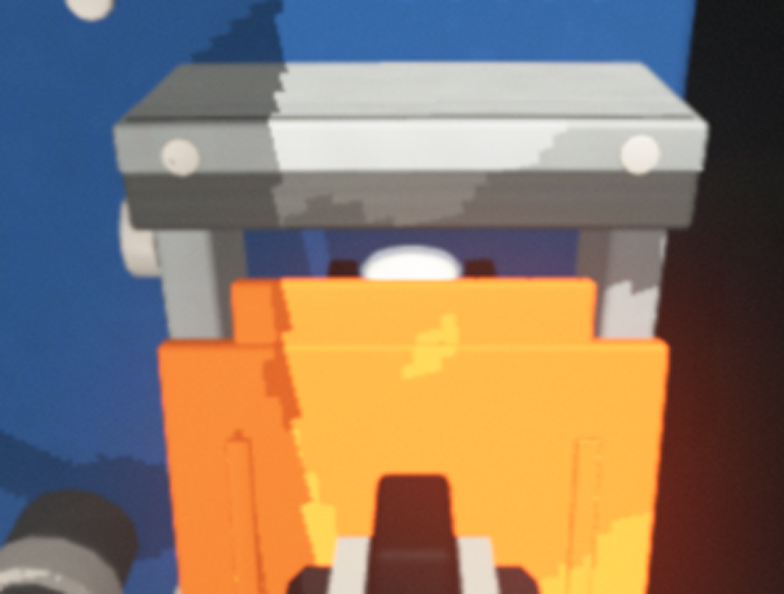

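Run:
```python
from lip import *
np.set_printoptions(precision=1,suppress=True)
p,d,c=load('wrist')
def show(n,u,v,z):
    w=atz(c,180+u/2.8,100+v/2.7,float(z)); print(n,'tap',tf(w,T0[:2],A))
show('ledge L',135,228,55.5);show('ledge R',692,228,55.5)
s=pose(-36,58,11); 
show('lip L',232,280,62);show('lip R',596,280,62);show('pl L',160,342,64.9);show('pl R',668,342,64.9)
where()
plan([pose(-37,44,11),pose(-46,43.3,11)],[5,5],1)
```

```text
ledge L tap [-43.3  39.7  55.5]
ledge R tap [-43.2 125.4  55.5]
lip L tap [-37.1  55.1  62. ]
lip R tap [-37. 110.  62.]
pl L tap [-27.7  43.7  64.9]
pl R tap [-27.6 121.4  64.9]
t 21.97 L [-35.6  81.4  58.2] E [56.6 81.2 76.2] tilt 11.02 yaw 80.78 F(tap) [ 0.1  0.2 -1.3] M [0.  0.2 0. ] gap 10.8
[[0.003,0.001,0.009,0,0,0,1],[0.003,0,0.009,0,0,0,1],[0.002,0.001,0.009,0,0,0,1],[0.003,0,0.009,0,0,-0.001,1],[0.002,0.001,0.01,0.001,0,0,1],[0.006,0,-0.001,0,0,0,1],[0.006,0,-0.001,0,0,0,1],[0.006,0,-0.001,0,0,0,1],[0.006,0,0,0,0,0,1],[0.006,0,-0.001,0,0,0,1]]
max mm/row 3.1 deg/row 0.09 rows 10 end [552.5  -8.5 232.3]
```

Request:
servo_tool([
  [0.003,0,0.009,0,0,0,1],
  [0.003,0,0.009,0,0,0,1],
  [0.002,0,0.009,0,0,0,1],
  [0.003,0,0.009,0,0,0,1],
  [0.002,0,0.01,0,0,0,1],
  [0,0,0,0,0,0,1],
  [0,0,0,0,0,0,1],
])

```text
time_s: 22.55
eef_pos: [561.4, -11.9, 232.4]
tool_rot: [[-0.969, 0.162, 0.189], [0.159, 0.987, -0.03], [-0.191, 0.001, -0.982]]
contact_force: [0.3, -0.4, -0.8]
finger_gap: 10.5
```

Run:
```python
from lip import *
where(); plan([pose(-46,43.4,11)],[5],1)
```

```text
t 22.55 L [-36.6  80.2  43.5] E [55.6 79.9 61.5] tilt 11.02 yaw 80.68 F(tap) [ 0.4 -0.4 -0.8] M [ 0.03  0.27 -0.02] gap 10.5
[[0.006,0.001,-0.001,0,0,0,1],[0.006,0.001,-0.001,0,0,-0.001,1],[0.006,0.001,-0.001,0,0,0,1],[0.006,0.002,-0.001,0,0,-0.001,1],[0.006,0.001,-0.002,0,0,0,1]]
max mm/row 1.9 deg/row 0.09 rows 5 end [552.6  -8.6 232.4]
```

Request:
servo_tool([
  [0.006,0.001,-0.001,0,0,0,1],
  [0.006,0.001,-0.001,0,0,0,1],
  [0.006,0.001,-0.001,0,0,-0.001,1],
  [0.006,0.001,-0.001,0,0,-0.001,1],
  [0.006,0,-0.002,0,0,0,1],
  [0,0,0,0,0,0,1],
])

```text
time_s: 23.05
eef_pos: [552.2, -9.0, 232.8]
tool_rot: [[-0.969, 0.159, 0.189], [0.156, 0.987, -0.03], [-0.191, 0.0, -0.981]]
contact_force: [0.1, -0.5, -1.1]
finger_gap: 10.9
```

Run:
```python
from lip import *
where(); plan([pose(-51,43.2,11)],[5],1)
p,d,c=snap('wrist'); im=cv2.resize(p[100:320,180:460],None,fx=2.8,fy=2.7,interpolation=cv2.INTER_CUBIC); cv2.imwrite('pics/w13c.png',im[:,:,::-1])
```

```text
t 23.05 L [-46.1  81.5  43.9] E [46.2 81.5 61.9] tilt 11.04 yaw 80.87 F(tap) [ 0.2 -0.5 -1.1] M [0.02 0.25 0.01] gap 10.9
[[0.003,0,0,0,0,0,1],[0.003,0,0,0,0,0,1],[0.003,0.001,0,0,0,0,1],[0.004,0,0,0,0,0,1],[0.003,0.001,-0.001,0,0,0,1]]
max mm/row 1.2 deg/row 0.00 rows 5 end [547.6  -7.7 232.2]
```

View pics/w13c.png

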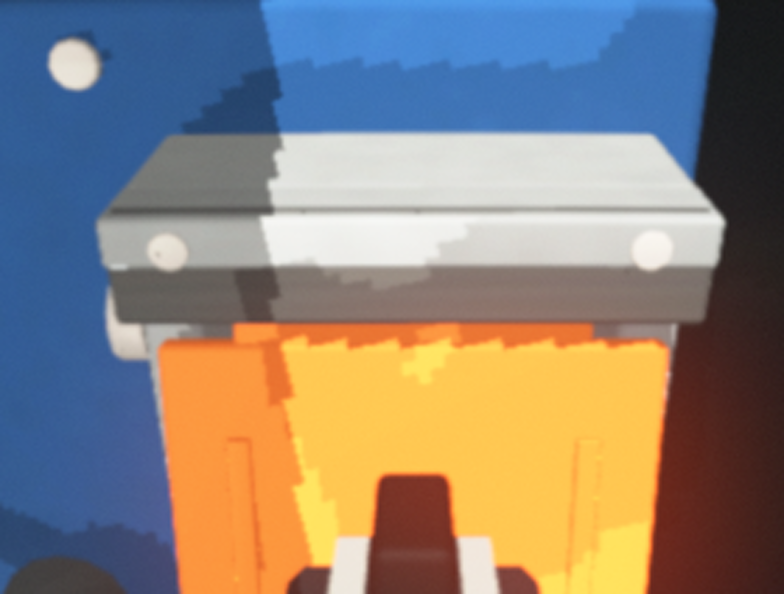

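Request:
servo_tool([
  [0.003,0,0,0,0,0,1],
  [0.003,0,0.001,0,0,0,1],
  [0.003,0.001,0,0,0,0,1],
  [0.004,0,0,0,0,0,1],
  [0.003,0,0,0,0,0,1],
  [0,0,0,0,0,0,1],
])

```text
time_s: 23.6
eef_pos: [547.8, -8.1, 231.4]
tool_rot: [[-0.969, 0.159, 0.189], [0.156, 0.987, -0.03], [-0.192, 0.0, -0.981]]
contact_force: [0.2, -0.7, -0.8]
finger_gap: 10.7
```

Run:
```python
from lip import *
where(); plan([pose(-51,42.5,5),pose(-51,42.2,0)],[6,6],1)
```

```text
t 23.60 L [-50.5  81.7  42.5] E [41.7 81.6 60.5] tilt 11.04 yaw 80.86 F(tap) [ 0.3 -0.7 -0.8] M [ 0.08  0.28 -0.  ] gap 10.7
[[-0.01,0,0.004,0,0.011,0,1],[-0.01,0,0.003,0,0.011,0,1],[-0.01,0,0.003,0,0.011,0,1],[-0.011,0,0.003,0,0.011,0,1],[-0.011,0.001,0.003,0,0.012,0,1],[-0.01,0,0.003,0,0.011,0,1],[-0.009,0,0.003,0,0.009,0,1],[-0.009,0,0.003,0,0.009,0,1],[-0.009,0,0.003,0,0.009,0,1],[-0.009,0,0.003,0,0.01,0,1],[-0.009,0,0.002,0,0.009,0,1],[-0.008,0,0.002,0,0.01,0,1]]
max mm/row 3.4 deg/row 1.08 rows 12 end [582.8 -13.4 224.6]
```

Request:
servo_tool([
  [-0.01,0,0.004,0,0.011,0,1],
  [-0.01,0,0.003,0,0.011,0,1],
  [-0.01,0,0.003,0,0.011,0,1],
  [-0.011,0,0.003,0,0.011,0,1],
  [-0.011,0.001,0.003,0,0.012,0,1],
  [-0.01,0,0.003,0,0.011,0,1],
  [0,0,0,0,0,0,1],
])

```text
time_s: 24.18
eef_pos: [568.3, -11.1, 228.8]
tool_rot: [[-0.983, 0.159, 0.087], [0.158, 0.987, -0.014], [-0.088, 0.0, -0.996]]
contact_force: [0.1, 1.0, 0.2]
finger_gap: 11.1
```

Run:
```python
from lip import *
where(); plan([pose(-51,42.2,0)],[6],1)
p,d,c=snap('side','s14.png'); im=cv2.resize(p[210:310,240:350],None,fx=6,fy=6,interpolation=cv2.INTER_CUBIC); cv2.imwrite('pics/s14c.png',im[:,:,::-1])
```

```text
t 24.18 L [-49.5  82.   42.6] E [44.1 82.  50.8] tilt 5.04 yaw 80.85 F(tap) [-0.   1.   0.2] M [ 0.   -0.01 -0.02] gap 11.1
[[-0.008,0,0.003,0,0.009,0,1],[-0.008,0,0.003,0,0.009,0,1],[-0.008,0,0.003,0,0.009,0,1],[-0.008,0,0.003,0,0.01,0,1],[-0.008,0,0.002,0,0.009,0,1],[-0.008,0,0.003,0,0.01,-0.001,1]]
max mm/row 2.6 deg/row 0.90 rows 6 end [582.7 -13.4 224.4]
```

View pics/s14c.png

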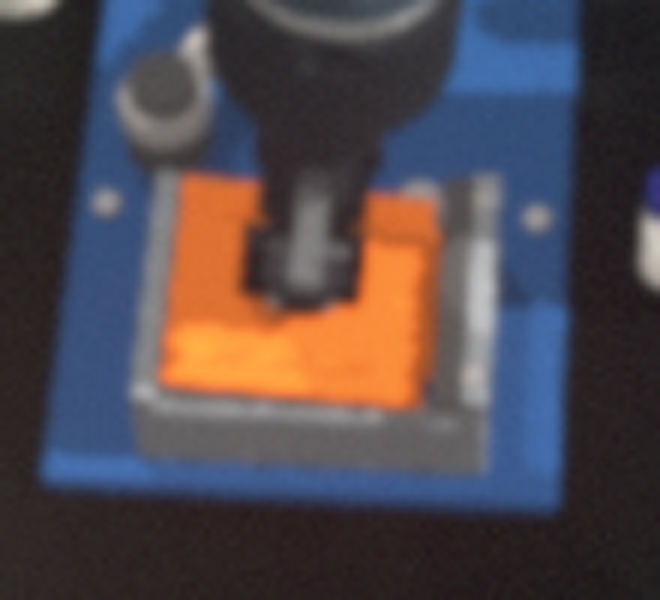

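Request:
servo_tool([
  [0.003,0,0,0,0,0,1],
  [0.003,0,0,0,0,0,1],
  [-0.009,0,0.003,0,0.009,0,1],
  [-0.009,0,0.003,0,0.009,0,1],
  [-0.009,0,0.003,0,0.009,0,1],
  [-0.009,0,0.003,0,0.01,0,1],
  [0,0,0,0,0,0,1],
])

```text
time_s: 24.82
eef_pos: [576.9, -12.4, 225.6]
tool_rot: [[-0.987, 0.159, 0.028], [0.159, 0.987, -0.004], [-0.029, 0.0, -1.0]]
contact_force: [-0.5, -0.6, 0.3]
finger_gap: 10.4
```

Run:
```python
from lip import *
where(); plan([pose(-51,42,0)],[3],1)
```

```text
t 24.82 L [-51.8  82.1  41.9] E [42.1 82.  44.6] tilt 1.64 yaw 80.85 F(tap) [-0.4 -0.7  0.3] M [ 0.04  0.12 -0.01] gap 10.4
[[-0.007,0,0.002,0,0.006,0,1],[-0.007,0,0.001,0,0.006,0,1],[-0.006,0,0.002,0,0.006,-0.001,1]]
max mm/row 2.2 deg/row 0.55 rows 3 end [582.8 -13.4 224.2]
```

Request:
servo_tool([
  [-0.007,0,0.002,0,0.006,0,1],
  [-0.007,0,0.001,0,0.006,0,1],
  [-0.005,0,0.002,0,0.006,0,1],
  [0,0,0,0,0,0,1],
])

```text
time_s: 25.15
eef_pos: [582.3, -13.3, 224.4]
tool_rot: [[-0.987, 0.159, 0.001], [0.159, 0.987, 0.0], [-0.001, 0.0, -1.0]]
contact_force: [0.8, -0.2, 1.6]
finger_gap: 10.6
```

Run:
```python
from lip import *
where()
```

```text
t 25.15 L [-51.3  82.1  42. ] E [42.7 82.  42.1] tilt 0.07 yaw 80.85 F(tap) [ 0.8 -0.1  1.6] M [ 0.01  0.07 -0.02] gap 10.6
```

Request:
servo_tool([
  [0,0,0.002,0,0,0,1],
  [0,0,0.002,0,0,0,1],
  [0,0,0,0,0,0,1],
])

```text
time_s: 25.4
eef_pos: [582.2, -13.3, 224.3]
tool_rot: [[-0.987, 0.159, 0.002], [0.159, 0.987, 0.0], [-0.002, 0.001, -1.0]]
contact_force: [-2.0, 0.6, 7.4]
finger_gap: 11.0
```

Run:
```python
from lip import *
where()
```

```text
t 25.40 L [-51.3  82.1  41.9] E [42.7 82.  42.1] tilt 0.10 yaw 80.85 F(tap) [-2.1  0.3  7.4] M [-0.    0.61 -0.04] gap 11.0
```

Seated with firm contact. Open and lift.

Request:
servo_tool([
  [0,0,0,0,0,0,0.8],
  [0,0,0,0,0,0,0.7],
  [0,0,0,0,0,0,0.6],
  [0,0,0,0,0,0,0.6],
  [0,0,-0.01,0,0,0,0.6],
  [0,0,-0.05,0,0,0,0.6],
  [0,0,-0.06,0,0,0,0.6],
  [0,0,-0.07,0,0,0,0.6],
  [0,0,-0.08,0,0,0,0.6],
  [0,0,-0.08,0,0,0,0.6],
  [0,0,0,0,0,0,0.6],
])

```text
time_s: 26.32
eef_pos: [584.1, -13.6, 333.8]
tool_rot: [[-0.987, 0.159, 0.012], [0.159, 0.987, 0.001], [-0.012, 0.003, -1.0]]
contact_force: [0.9, 0.3, 0.9]
finger_gap: 34.4
```

Run:
```python
from lip import *
np.set_printoptions(precision=1,suppress=True)
s=telemetry.state(); print(s['eef_pos'],s['q'].round(2),s['time_s'])
p,d,c=snap('wrist','w15.png'); P=cloud(c,d); Q=tf(P,T0[:2],A); z=Q[...,2]
o=(p[...,0]>170)&(p[...,2]<110)&(abs(Q[...,0])<48)&(abs(Q[...,1]-82)<48)&(z<60)&(z>35)
q=Q[o]; print(len(q),np.percentile(q,[0.5,50,99.5],axis=0)); M=np.c_[q[:,:2],np.ones(len(q))]; print(np.linalg.lstsq(M,q[:,2],rcond=None)[0]*[1000,1000,1])
for x0 in range(-40,45,10):
  k=abs(q[:,0]-x0)<4; print(x0,np.median(q[k,2]),end=' ')
```

```text
[584.1 -13.6 333.8] [-0.3  0.3  0.3  1.8 -0.1  1.   1.4] 26.3167
9910 [[-40.7  43.2  40.6]
 [ -4.5  81.8  45.4]
 [ 45.  121.7  48.6]]
[-4.2 -0.7 45.5]
-40 45.354880035660386 -30 45.357762481347606 -20 45.45155220291831 -10 45.460238740853185 0 45.408945302672294 10 45.37690873659213 20 45.45087273557294 30 45.327836126628995 40 45.21000299420973
```

View pics/w15.png

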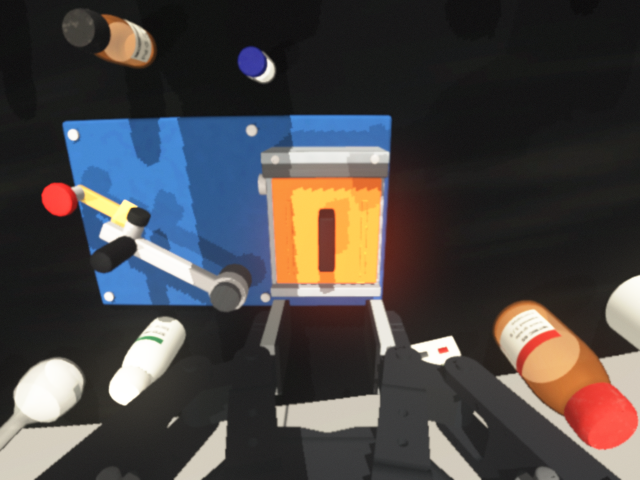

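Run:
```python
from h import *
plan([((525,-213,270),down(-46))],[21],1)
```

```text
[[0.004,-0.033,0.01,0,0,0.067,1],[0.001,-0.033,0.01,0,0,0.067,1],[-0.003,-0.033,0.01,0,0,0.067,1],[-0.006,-0.032,0.01,0,0,0.067,1],[-0.01,-0.032,0.01,0,0,0.067,1],[-0.013,-0.03,0.01,0,0,0.067,1],[-0.016,-0.029,0.01,0,0,0.067,1],[-0.019,-0.027,0.01,0,0,0.067,1],[-0.022,-0.025,0.009,0,0,0.067,1],[-0.024,-0.023,0.01,0,0,0.067,1],[-0.026,-0.02,0.009,0.001,0,0.067,1],[-0.028,-0.017,0.01,0,0,0.067,1]]
[[-0.03,-0.014,0.009,0.001,0,0.067,1],[-0.031,-0.011,0.01,0,0,0.067,1],[-0.032,-0.007,0.01,0,0,0.067,1],[-0.033,-0.004,0.009,0.001,0,0.067,1],[-0.033,0,0.01,0,0,0.067,1],[-0.033,0.003,0.009,0.001,0,0.068,1],[-0.032,0.007,0.01,0,0,0.067,1],[-0.032,0.01,0.009,0,-0.001,0.068,1],[-0.03,0.013,0.01,0.001,-0.001,0.067,1]]
max mm/row 10.5 deg/row 6.12 rows 21 end [ 525.1 -213.1  269.9]
```

Request:
servo_tool([
  [0.004,-0.033,0.01,0,0,0.067,1],
  [0.001,-0.033,0.01,0,0,0.067,1],
  [-0.003,-0.033,0.01,0,0,0.067,1],
  [-0.006,-0.032,0.01,0,0,0.067,1],
  [-0.01,-0.032,0.01,0,0,0.067,1],
  [-0.013,-0.03,0.01,0,0,0.067,1],
  [-0.016,-0.029,0.01,0,0,0.067,1],
  [-0.019,-0.027,0.01,0,0,0.067,1],
  [-0.022,-0.025,0.009,0,0,0.067,1],
  [-0.024,-0.023,0.01,0,0,0.067,1],
  [-0.026,-0.02,0.009,0,0,0.067,1],
  [-0.028,-0.017,0.01,0,0,0.067,1],
], grip_force=20)

```text
time_s: 27.37
eef_pos: [547.4, -127.6, 291.3]
tool_rot: [[-0.143, 0.99, -0.001], [0.99, 0.143, -0.0], [0.0, -0.001, -1.0]]
contact_force: [0.4, 0.4, 0.0]
finger_gap: 0.4
```

Request:
servo_tool([
  [-0.03,-0.014,0.009,0,0,0.067,1],
  [-0.031,-0.011,0.01,0,0,0.067,1],
  [-0.032,-0.007,0.01,0,0,0.067,1],
  [-0.033,-0.004,0.009,0,0,0.067,1],
  [-0.033,0,0.01,0,0,0.067,1],
  [-0.033,0.003,0.009,0,0,0.068,1],
  [-0.032,0.007,0.01,0,0,0.067,1],
  [-0.032,0.01,0.009,0,0,0.068,1],
  [-0.03,0.013,0.01,0,0,0.067,1],
  [0,0,0,0,0,0,1],
  [0,0,0,0,0,0,1],
  [0,0,0,0,0,0,1],
])

```text
time_s: 28.37
eef_pos: [523.3, -212.2, 266.3]
tool_rot: [[0.717, 0.697, 0.001], [0.697, -0.717, 0.001], [0.001, -0.0, -1.0]]
contact_force: [0.4, -0.5, 0.8]
finger_gap: 0.2
```

Run:
```python
from lip import *
np.set_printoptions(precision=2,suppress=True)
s=telemetry.state(); print(s['eef_pos'],s['tool_rot'],s['q'].round(2),s['time_s'])
p,d,c=snap('wrist','w16.png'); plan([((525,-213,225),down(-46))],[5],1)
p,d,c=snap('side'); im=cv2.resize(p[150:310,235:435],None,fx=3.6,fy=3.6,interpolation=cv2.INTER_CUBIC); cv2.imwrite('pics/s16.png',im[:,:,::-1])
```

```text
[ 523.29 -212.15  266.27] [[ 0.72  0.7   0.  ]
 [ 0.7  -0.72  0.  ]
 [ 0.   -0.   -1.  ]] [-0.29  0.49  0.74  1.94 -0.42  0.87 -0.13] 28.3667
[[0,0.001,0.028,0,0,0,1],[0,0.001,0.028,0,0,0.001,1],[0,0.001,0.027,0,0,0,1],[0,0.001,0.028,0,0,0.001,1],[0.001,0.002,0.027,0,-0.001,0,1]]
max mm/row 8.4 deg/row 0.09 rows 5 end [ 525.1 -213.   225.1]
```

View pics/w16.png

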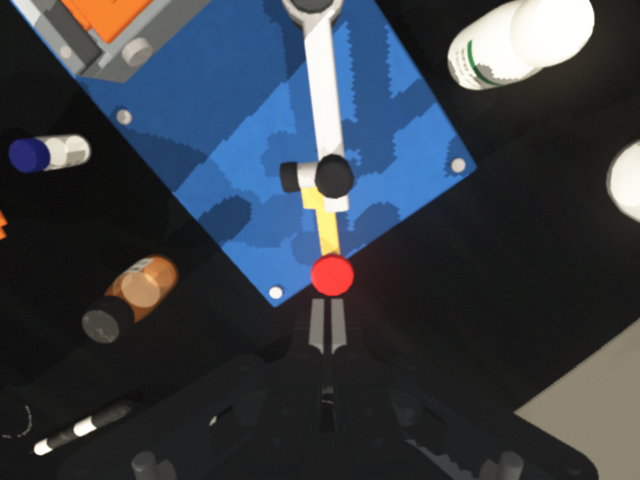

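View pics/s16.png

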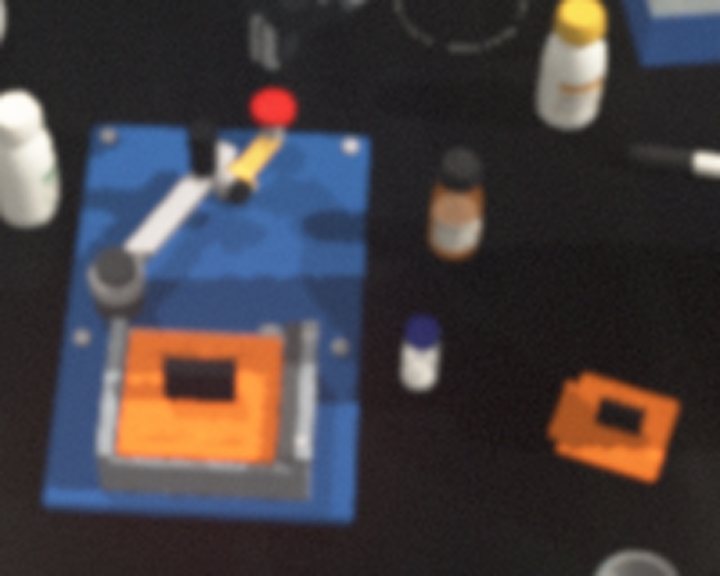

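Run:
```python
from lip import *
p,d,c=load('wrist'); w=atz(c,332.,274.,45.); print(w, tf(w,T0[:2],A)); plan([((w[0],w[1],228),down(-46))],[5],1)
```

```text
[ 525.62692331 -213.10223178   45.        ] [ -23.92308622 -124.24969148   45.        ]
[[0,0.001,0.026,0,0,0,1],[0,0.002,0.026,0,0,0.001,1],[0.001,0.001,0.026,0,0,0,1],[0,0.002,0.025,0,0,0.001,1],[0.001,0.001,0.026,0,-0.001,0,1]]
max mm/row 7.8 deg/row 0.09 rows 5 end [ 525.6 -213.   228. ]
```

Request:
servo_tool([
  [0,0.001,0.026,0,0,0,1],
  [0,0.002,0.026,0,0,0,1],
  [0.001,0.001,0.026,0,0,0,1],
  [0,0.002,0.025,0,0,0,1],
  [0.001,0.001,0.026,0,0,0,1],
  [0,0,0.012,0,0,0,1],
  [0,0,0.012,0,0,0,1],
  [0,0,0.01,0,0,0,1],
  [0,0,0,0,0,0,1],
])

```text
time_s: 29.22
eef_pos: [525.2, -214.0, 217.5]
tool_rot: [[0.719, 0.695, 0.001], [0.695, -0.719, -0.0], [0.001, 0.001, -1.0]]
contact_force: [-0.4, -0.4, 1.0]
finger_gap: -0.3
```

Request:
servo_tool([
  [0,0,0.008,0,0,0,1],
  [0,0,0.008,0,0,0,1],
  [0,0,0.004,0,0,0,1],
  [0,0,0,0,0,0,1],
])

```text
time_s: 29.55
eef_pos: [525.4, -214.1, 212.0]
tool_rot: [[0.719, 0.695, 0.002], [0.695, -0.719, -0.0], [0.001, 0.002, -1.0]]
contact_force: [-0.1, 0.0, 2.8]
finger_gap: -0.1
```

Run:
```python
from lip import *
p,d,c=snap('wrist','w17.png')
```

```text
(no output)
```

View pics/w17.png

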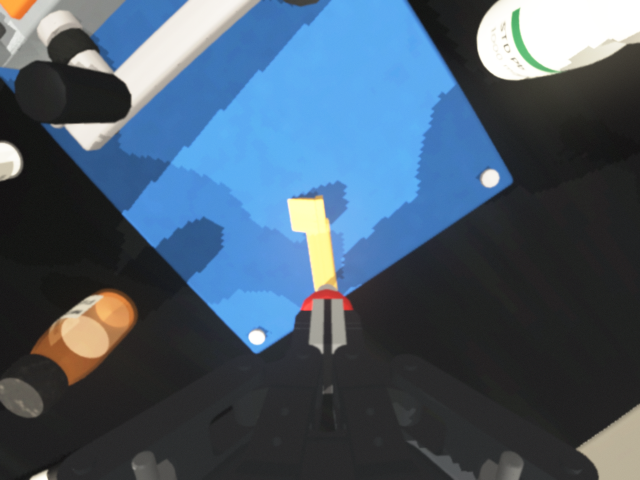

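The striker has tripped (arm back near the chamber at (150,70)). Retract and check.

Request:
servo_tool([
  [0,0,-0.03,0,0,0,1],
  [0,0,-0.06,0,0,0,1],
  [0,0,-0.08,0,0,0,1],
  [0,0,-0.08,0,0,0,1],
  [0,0,-0.08,0,0,0,1],
  [0,0,-0.08,0,0,0,1],
  [0,0,-0.06,0,0,0,1],
  [0,0,0,0,0,0,1],
  [0,0,0,0,0,0,1],
])

```text
time_s: 30.35
eef_pos: [525.3, -214.1, 354.3]
tool_rot: [[0.719, 0.695, 0.005], [0.695, -0.719, 0.0], [0.003, 0.003, -1.0]]
contact_force: [-0.8, 0.9, -0.2]
finger_gap: 0.0
```

Run:
```python
from lip import *
np.set_printoptions(precision=1,suppress=True)
p,d,c=snap('wrist','w18.png'); 
p,d,c=snap('side','s18.png'); P=cloud(c,d);Q=tf(P,T0[:2],A)
z=Q[...,2];o=(p[...,0]>170)&(p[...,2]<110)&(abs(Q[...,0])<48)&(abs(Q[...,1]-82)<50)&(z<60)&(z>35)
q=Q[o]; print(len(q),np.percentile(q,[1,50,99],axis=0))
for n,b in {'blue_vial':[344.8,236.5,360.2,259.2],'white_bottle':[229.4,175.1,251.1,214.8],'green_bottle':[427.1,343.3,452.7,381.1],'amber_bottle':[200.6,315.7,240.2,374.3],'flask':[211.5,95.2,236.6,167.9],'beaker':[397.9,301.5,422.6,338.1],'washer':[197.5,340,241.1,437.3],'yellow_bottle':[385.9,147.2,401.2,182.9]}.items():
    for e in viewer.find_in('side',n)[:1]: print(n,round(e['score'],2),np.array(e['extent'])-np.array(b))
print(telemetry.state()['time_s'])
```

```text
1262 [[-41.5  44.9  41. ]
 [ -1.   92.6  46.5]
 [ 42.1 123.8  51.5]]
blue_vial 0.58 [  9.3 -44.2   7.1 -36.9]
white_bottle 0.89 [ 1.4  0.3 -0.9 -5. ]
green_bottle 0.81 [-0.8  1.8 -1.5 -2.1]
amber_bottle 0.72 [-1.7 -2.1 -1.5 -1.4]
flask 0.98 [0.  0.9 0.4 2.1]
beaker 0.77 [0.3 2.3 1.1 2.7]
washer 0.62 [-0.8  4.1  4.4  0.6]
yellow_bottle 0.61 [0.1 3.  2.2 0.6]
30.85
```

View pics/s18.png

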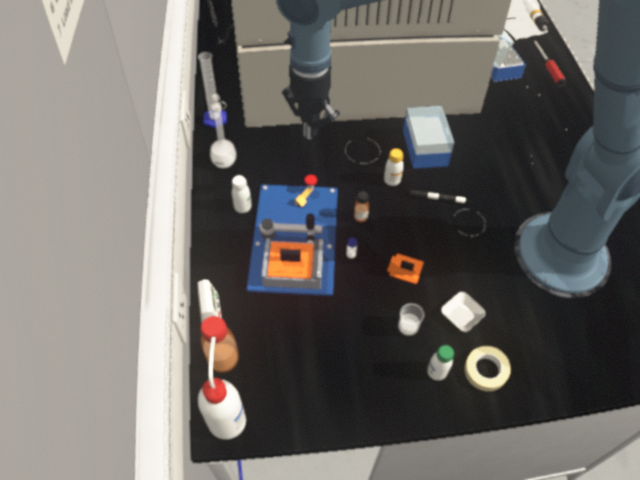

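View pics/w18.png

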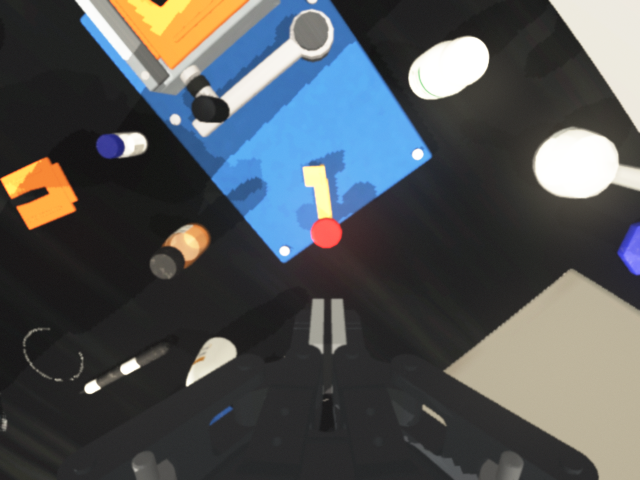

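```bash
python3 -c "
from bench import ticket; print(ticket.job_done())"
```

```text
the job is handed in; nothing more can be done
None
```

I did all the steps in the order asked and handed the job in at about 31 s of the 72 s allowed. No verdict was reported.

- **Dropper bottle:** it stands upright on the worktop at about (425, -135), clear of the tapper.
- **Striker arm:** I drew it back to about 1.11 rad. When I eased off, it held at about 1.04 rad with the force falling to roughly zero. It stayed cocked after I let go of the knob.
- **Guard cover:** I used the larger orange one. I hooked its lip under the ledge at an 11° tilt, swung it down and pressed it home with about 7 N.
- **Red pad:** pressing it tripped the striker. The pictures show the arm back at rest beside the chamber.

**Last checks**
- **Cover seating:** the cover lies flat, with less than 0.5° of slope, and is centred to about 1 mm. It was still in place after the strike.
- **Robot clear:** the hand was lifted away and touching nothing.
- **Bystanders:** the network's boxes for seven of the eight matched the start to within about 5 pixels.
- **One check disagreed:** the network's box for the blue vial landed on the dropper bottle instead. By eye, the vial still stands in its original place at (351, 248) in the side view.
- **Camera offset:** the side and wrist cameras differed by about 2–4 mm on the tapper's position. I relied on the wrist view for the fit.

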